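# Put the lamp batteries on charge

## Task

Put the lamp batteries on charge: prise up the lid of the blue charging case with the blade of the paper knife and leave the knife lying on its green felt mat. With the lid open, press the tip of each of the five brass contact fingers in turn right down to its stop and let it up again, to feel which are still firm and which have gone limp. Then lay every battery flat in a bay of its own that has a firm contact, leaving the bays with limp ones empty, and shut the lid fully without disturbing the magnifier, tin or mug.

Things in the scene. Friction and masses are not known exactly. Their poses are not given: they have to be found in the camera images.
- lid (a joint): blue lid of the charging case, 138 (x) x 342 (y) x 5 mm, hinged along the case's far long edge; rad, 0 = shut, grows as it opens, 1.65 = fully open (leaning a little back past upright). A stiff hinge: it stays wherever it is left; moving it takes 2 to 4 N at the front edge
- lid_hinge (a point): middle of the hinge line, 41 mm above the table, along case y; the shut lid's underside is at this height and reaches 138 mm from here towards case -x, jutting 12 mm out over the front wall all along. A ledge of the case juts out as far below it, leaving a gap 34 to 41 mm above the table, 12 mm deep, closed behind by the wall: only the thin knife blade goes in
- case: the charging case: grey tray, fixed, origin on the table under the middle of its row of five bays; +x points away from the robot to the hinge. Outside x = -47 to 79, y = -171 to 171 mm, walls 4 mm thick, 41 mm high. Bays at y = -124, -62, 0, 62, 124 mm, each x = -43 to 43 mm and 42 mm wide, parted and flanked by ribs 20 mm wide, tops 24 mm above the table; behind them a strip 34 mm high
- bay_a (a point): middle of the bay that holds contact finger a, 16 mm above the table, axes as the case's. A battery lying home rests on two cross sills at this height (x = -43 to -22 and 34 to 43 mm), its centre 12 mm above this; between the sills is a well, floor 10 mm lower, with the contact finger. Which bay of the row it is varies
- leaf_a (a joint): bend of contact finger a, rad: 0 = up, 0.18 = tip at its stop; springs back. A brass leaf 12 mm wide, 36 mm long along case x, clamped at its far (+x) end; the rounded dimple on its free tip lies 2 mm to +x of its bay's middle, its top 16.7 mm above the table. Pressed 6 mm down it meets its stop; a firm finger then pushes back with about 8 N, a limp one with about 1 N, but both look alike
- bay_b (a point): middle of the bay that holds contact finger b, 16 mm above the table, axes as the case's. A battery lying home rests on two cross sills at this height (x = -43 to -22 and 34 to 43 mm), its centre 12 mm above this; between the sills is a well, floor 10 mm lower, with the contact finger. Which bay of the row it is varies
- leaf_b (a joint): bend of contact finger b, rad: 0 = up, 0.18 = tip at its stop; springs back. A brass leaf 12 mm wide, 36 mm long along case x, clamped at its far (+x) end; the rounded dimple on its free tip lies 2 mm to +x of its bay's middle, its top 16.7 mm above the table. Pressed 6 mm down it meets its stop; a firm finger then pushes back with about 8 N, a limp one with about 1 N, but both look alike
- bay_c (a point): middle of the bay that holds contact finger c, 16 mm above the table, axes as the case's. A battery lying home rests on two cross sills at this height (x = -43 to -22 and 34 to 43 mm), its centre 12 mm above this; between the sills is a well, floor 10 mm lower, with the contact finger. Which bay of the row it is varies
- leaf_c (a joint): bend of contact finger c, rad: 0 = up, 0.18 = tip at its stop; springs back. A brass leaf 12 mm wide, 36 mm long along case x, clamped at its far (+x) end; the rounded dimple on its free tip lies 2 mm to +x of its bay's middle, its top 16.7 mm above the table. Pressed 6 mm down it meets its stop; a firm finger then pushes back with about 8 N, a limp one with about 1 N, but both look alike
- bay_d (a point): middle of the bay that holds contact finger d, 16 mm above the table, axes as the case's. A battery lying home rests on two cross sills at this height (x = -43 to -22 and 34 to 43 mm), its centre 12 mm above this; between the sills is a well, floor 10 mm lower, with the contact finger. Which bay of the row it is varies
- leaf_d (a joint): bend of contact finger d, rad: 0 = up, 0.18 = tip at its stop; springs back. A brass leaf 12 mm wide, 36 mm long along case x, clamped at its far (+x) end; the rounded dimple on its free tip lies 2 mm to +x of its bay's middle, its top 16.7 mm above the table. Pressed 6 mm down it meets its stop; a firm finger then pushes back with about 8 N, a limp one with about 1 N, but both look alike
- bay_e (a point): middle of the bay that holds contact finger e, 16 mm above the table, axes as the case's. A battery lying home rests on two cross sills at this height (x = -43 to -22 and 34 to 43 mm), its centre 12 mm above this; between the sills is a well, floor 10 mm lower, with the contact finger. Which bay of the row it is varies
- leaf_e (a joint): bend of contact finger e, rad: 0 = up, 0.18 = tip at its stop; springs back. A brass leaf 12 mm wide, 36 mm long along case x, clamped at its far (+x) end; the rounded dimple on its free tip lies 2 mm to +x of its bay's middle, its top 16.7 mm above the table. Pressed 6 mm down it meets its stop; a firm finger then pushes back with about 8 N, a limp one with about 1 N, but both look alike
- pack1_mid (a point): centre of a battery pack, a block 80 mm (x) by 36 mm (y) by 24 mm (z), about 0.2 kg, black with an orange band, lying flat on the table at the start; may go in either way round. None when this pack is absent
- pack2_mid (a point): centre of a battery pack, a block 80 mm (x) by 36 mm (y) by 24 mm (z), about 0.2 kg, black with an orange band, lying flat on the table at the start; may go in either way round. None when this pack is absent
- pack3_mid (a point): centre of a battery pack, a block 80 mm (x) by 36 mm (y) by 24 mm (z), about 0.2 kg, black with an orange band, lying flat on the table at the start; may go in either way round. None when this pack is absent
- knife_grip (a point): grip point of the paper knife, 15 mm behind the front end of its dark wooden handle (95 mm long, 20 mm wide, 16 mm thick), at mid-thickness, near the balance; 0.07 kg. x points along the knife to the blade's end, z up as it lies; steel blade 80 mm long, 14 mm wide, 2 mm thick, at mid-thickness of the handle, its end 95 mm ahead of this point
- mat_mid (a point): middle of the green felt mat's top, 3 mm above the table; mat 250 mm (x) by 120 mm (y), fixed; the knife lies on it at the start
- loupe: bystander: round magnifier 68 mm across with a 90 mm wooden handle, lying flat, 14 mm high
- tin: bystander: closed yellow round tin, 72 mm across, 32 mm high, origin under its middle
- mug: bystander: white mug, 80 mm across, 90 mm high, origin under its middle
Things that resemble listed ones, but are neither listed nor needed, are in the scene too. What is shaped like the part that bears pack3_mid but red or turquoise is not meant.

How it is judged:
By the outcome, as a careful person would: the job done as asked, in the order asked, and still so for the second after the job is handed in, with the robot touching nothing.
Of pack1, pack2, pack3 only 2 to 3 are there at a start; the rules pass over those that are not, and their reading is None.
At some moment in a run one of knife, pack1, pack2, pack3 may be knocked a few centimetres aside while the robot is not near it.
Once in a run the grip may slacken for a moment while it holds something.
It also fails if it takes over 210 s, if anything falls off the work surface, if the arm or the gripper's body presses on something with over 40 N, if the wrist force passes 120 N, or if a joint passes its speed limit or range.

## Robot

A 6-joint arm with a two-finger parallel gripper is mounted at the origin on the work surface. World frame = base frame: x ahead of the robot, y to its left, z up, the work surface at z = 0. Lengths are in m, angles in rad, forces in N, time in s.
With the tool pointing down it reaches from about 0.25 to 0.725 m from the base axis. Payload 9.7 kg.
Tool frame: the origin (TCP) lies at the very end of the fingers, on their centre line; the grasp point (between the pads) lies 19 mm behind it; z points along the fingers, y is the line along which they close (so a half turn about z gives the same grasp; the last joint's range is limited). The gripper opens to 85 mm and grips with 20 to 120 N. Pads are 22 mm wide; open, the fingers measure 114 mm over their backs; the gripper's body (76 mm by 85 mm) begins 54 mm behind the grasp point. The pads swing forward as they close: fully open they stand 13 mm farther back than shut.
Start: joints at [-1.133, 0.087, 0.176, 1.66, 0, 1.571], TCP at [0.233, -0.498, 0.231] pointing down, gripper open.
Joint ranges: [-3.13, 3.13], [-0.85, 1.81], [-1.15, 1.24], [-2.2, 2.28], [-1.44, 1.52], [-3.14, 3.14]. Speed limits (rad/s): [2.22, 2.22, 2.57, 3.14, 3.14, 3.14].

## Interface

Orientations are given as [roll, pitch, yaw] about the fixed x, y, z axes, in that order (R = Rz(yaw) Ry(pitch) Rx(roll)).
In Python, from plant import * gives the robot as it stands. The module is installed in compiled form; this text tells all that it offers.
- The arm moves only by the tool step_arm, never from a script. Its argument "moves" is a list of rows, each a list of 3 entries, a list of its own where there are three numbers: the opening, from 0 (shut) to 1 (fully open), then the shift along the tool's x, y, z in cm, then the turn about the tool's z in rad. In form: [[fingers, [x, y, z], turn], ...]. A call has exactly 8 rows; each row is the pose to reach, as a shift and turn from the pose commanded when the call began, along the tool's axes at that moment; what a row does not reach only later rows make up. A row lasts 1/8 s, in which the tool goes at most 62.5 mm and 10.7 degrees, less where a joint would pass 70% of its speed; a pose out of reach is approached as far as the arm can. A call with a gripper value outside its range is refused whole. The fingers move at their own pace and stop on an object; "squeeze" is the grip in N (left out, the last holds). Time passes only in rows, so rows that repeat a pose let the fingers close, or fill a call up. It gives the time, the measured TCP pose, the force, the opening and the grip force at its end, in the units of the state.
- observe(): the state, without advancing time (a new reading comes with each control period).
- capture(name): name is "scene" or "top" or "wrist"; returns (picture, depth): 420x560x3 uint8, red, green, blue; 420x560 float32, m along the optical axis (not along the pixel's ray), 0 where there is no reading.
- camera_model(name): a dict with "intrinsics" (3x3 intrinsics, pixels), "dist" ([k1, k2, p1, p2, k3] as OpenCV has them; the pictures are not rectified), "position" and "attitude" of the camera in the world; the wrist camera has in their place "T_tool_cam" (4x4, takes a point from camera to tool coordinates, whose origin is the TCP and whose axes are the flange's). Camera axes: x right, y up, looking along -z (the intrinsics and any distortion apply to the point x, -y, -z); pixel columns grow to the right and rows downward; lengths in m; the calibration is good to about 2 mm. A picture is of the moment at which its call begins: read the wrist's pose just before it. camera_model takes no time and is no camera call.
- job_done(): hands the job in; it is judged then, once.
Trained networks look in the newest picture that a camera, given by its name, has taken for a name from the list of things; names that differ only in an ending like _2 or _b are one class to them, and where a whole thing is asked for, a point or a joint stands for the part that bears it (a point fixed in the world has none). Each returns a list of dicts, best first, with "score" (0 to 1); they miss things now and then, are a little off and sometimes report something else, mostly with a low value. They report only what shows in the picture. A call takes as long as a camera call. They do not tell look-alikes from the thing itself.
- silhouettes(camera, query): "pixels" (420x560 bool, what is visible of it) and "bbox" ([left, top, right, bottom] in pixels, round what is visible of it).
The state is a dict: "time": time; "joint_positions": joint angles; "dq": joint speeds; "joint_torque": joint torques, N m; "tool_pos": TCP position; "eef_rot": TCP orientation; "contact_force": force on the tool from outside, world axes, zero at the start; "ft_torque": the same for the moment, N m; "opening": finger opening in m; "grasp_force": force on a finger pad.
Only numpy, scipy, OpenCV 4.12 (cv2) and the standard library are available. Lean on these libraries where they do the work, as an engineer would, in place of code of your own. Each camera call takes 0.05 s, during which the arm holds its last target. There are 200 camera calls.

## Working session

There is one attempt and no reset: what is moved stays moved. The work goes in short steps, Python scripts to look and compute and a tool call to move; the robot and the scene stay as the last step left them, time stands still between calls to the robot, and variables do not carry over. Pictures are saved under pics/ and viewed, at most 14 in all, crops included, and the job is handed in when it is done.

Besides the shell and the picture viewer there is one more tool, called as name([rows], argument=value, ...), one row to a line, values as JSON. step_arm: Moves the arm, as the interface text tells. Its arguments: {"type":"object","properties":{"moves":{"type":"array"},"squeeze":{"type":"number"}},"required":["moves"]}

```bash
mkdir -p pics; cat > h.py <<'E'
from plant import *
import numpy as np, cv2
from scipy.spatial.transform import Rotation as R
def campose(name,st=None):
    m=camera_model(name)
    K=np.array(m["intrinsics"]);d=np.array(m["dist"])
    if name=="wrist":
        st=st or observe()
        T=np.eye(4);T[:3,:3]=R.from_euler('xyz',st["eef_rot"]).as_matrix();T[:3,3]=st["tool_pos"]
        T=T@np.array(m["T_tool_cam"])
    else:
        T=np.eye(4);a=np.array(m["attitude"])
        T[:3,:3]=a if a.shape==(3,3) else R.from_euler('xyz',a).as_matrix()
        T[:3,3]=m["position"]
    return K,d,T
def rays(name,uv,cp):
    K,d,T=cp
    p=cv2.undistortPoints(np.array(uv,float).reshape(-1,1,2),K,d).reshape(-1,2)
    c=np.c_[p[:,0],-p[:,1],-np.ones(len(p))]
    return T[:3,3],c@T[:3,:3].T
def atz(name,uv,z,cp):
    o,r=rays(name,uv,cp); z=np.broadcast_to(z,len(r)); return o+r*((z-o[2])/r[:,2])[:,None]
def cloud(name,uv,depth,cp):
    o,r=rays(name,uv,cp); uv=np.array(uv).astype(int)
    return o+r*depth[uv[:,1],uv[:,0]][:,None]
def grab(name,fn=None):
    st=observe(); im,dp=capture(name)
    if fn: cv2.imwrite('pics/'+fn,im[:,:,::-1])
    return im,dp,campose(name,st)
def maskcloud(name,mask,dp,cp):
    v,u=np.nonzero(mask&(dp>0)); return cloud(name,np.c_[u,v],dp,cp)
E
python3 - <<'E'
from h import *
print(observe())
for n in("scene","top","wrist"):
    m=camera_model(n); print(n,{k:np.round(v,3).tolist() for k,v in m.items() if k!='image'})
im,dp,cp=grab("top","top0.png"); np.savez('top0.npz',im=im,dp=dp)
im2,_,_=grab("scene","scene0.png")
E
```

```text
{'time': 0.0, 'joint_positions': array([-1.13303001e+00,  8.74543950e-02,  1.75113023e-01,  1.65982520e+00,
       -1.68039648e-05,  1.57079254e+00]), 'dq': array([ 0.0017939 ,  0.00012779,  0.00201259,  0.00026396, -0.0008757 ,
        0.00041489]), 'joint_torque': array([-7.60201033e-05, -5.20382810e+01,  4.64804184e+01,  1.62166340e-02,
        3.20492518e-05, -5.35832019e-07]), 'tool_pos': array([ 0.2330452 , -0.497913  ,  0.23057538]), 'eef_rot': array([-3.14022241e+00,  1.67987560e-05,  4.37770129e-01]), 'contact_force': array([-0.36802171, -0.22179857,  0.17583248]), 'ft_torque': array([ 0.0035262 ,  0.01344209, -0.02678851]), 'grasp_force': 0.0, 'opening': 0.08513594920943321}
scene {'intrinsics': [[499.523, 0.0, 276.547], [0.0, 499.523, 217.684], [0.0, 0.0, 1.0]], 'dist': [-0.008, 0.0, 0.0, 0.0, 0.0], 'position': [1.385, -0.672, 0.999], 'attitude': [0.844, 0.004, 0.983]}
top {'intrinsics': [[463.985, 0.0, 290.758], [0.0, 463.985, 206.105], [0.0, 0.0, 1.0]], 'dist': [-0.055, 0.0, 0.0, 0.0, 0.0], 'position': [0.298, -0.077, 1.149], 'attitude': [0.182, 0.024, -1.57]}
wrist {'intrinsics': [[290.711, 0.0, 280.299], [0.0, 290.711, 210.062], [0.0, 0.0, 1.0]], 'dist': [0.003, 0.0, 0.0, 0.0, 0.0], 'T_tool_cam': [[0.0, 0.95, 0.312, 0.081], [1.0, -0.0, -0.001, 0.001], [-0.001, 0.312, -0.95, -0.143], [0.0, 0.0, 0.0, 1.0]]}
```

View pics/top0.png

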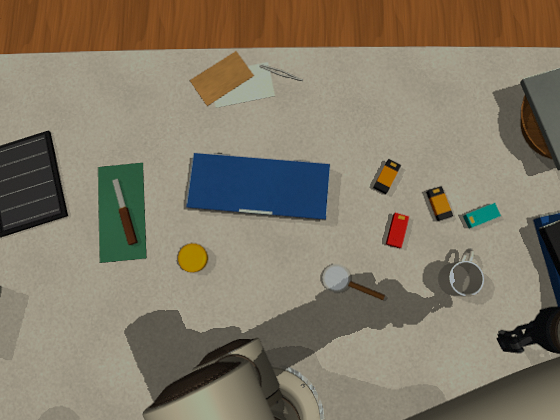

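View pics/scene0.png

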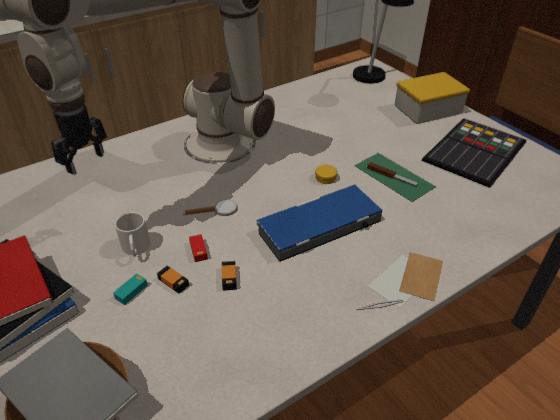

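```bash
python3 - <<'E'
from h import *
im,dp,cp=grab("top")
def rect(P):
    r=cv2.minAreaRect((P[:,:2]*1000).astype(np.float32)); b=cv2.boxPoints(r)
    e=[b[1]-b[0],b[2]-b[1]]; l=max(e,key=np.linalg.norm)
    return np.round(r[0],1),np.round(sorted(r[1]),1),round(float(np.degrees(np.arctan2(l[1],l[0]))),1)
for q in["lid","knife_grip","mat_mid","pack1_mid","loupe","tin","mug","case"]:
    try: res=silhouettes("top",q)
    except Exception as e: print(q,e);continue
    for r in res[:7]:
        if r["score"]<.2: continue
        m=r["pixels"]; P=maskcloud("top",m,dp,cp)
        if len(P)<10: print(q,r["bbox"],"few");continue
        print(q,round(r["score"],2),r["bbox"],len(P),"rect",rect(P),"z",np.round(np.percentile(P[:,2],[5,50,95])*1000,1),"med",np.round(np.median(P,0)*1000),"col",np.median(im[m],0))
E
```

```text
knife_grip 0.94 [115.7, 181.0, 138.6, 246.8] 475 rect (array([496. , 373.9]), array([ 21.6, 173.2]), 19.8) z [ 6.7 16.  21.2] med [475. 364.  16.] col [71. 37. 18.]
mat_mid 0.61 [97.6, 161.4, 144.9, 260.3] 3732 rect (array([496.8, 384. ]), array([121.7, 249.5]), 5.5) z [-1.4  2.2  5.8] med [495. 387.   2.] col [45. 90. 62.]
pack1_mid 0.7 [188.7, 152.2, 331.9, 220.0] 7609 rect (array([558.8,  27.8]), array([153.8, 344.7]), 84.2) z [41.4 44.9 48.4] med [551.  30.  45.] col [ 25.  60. 102.]
loupe 0.97 [322.9, 263.9, 384.4, 299.5] 729 rect (array([ 322.9, -200.6]), array([ 60.1, 151.8]), 80.7) z [ 6.4 10.2 14.4] med [ 322. -167.   10.] col [149.  148.  141.5]
mug 0.96 [437.7, 247.7, 484.4, 294.9] 1486 rect (array([ 328. , -466.9]), array([102.5, 112.6]), -51.7) z [ 1.  36.3 88.8] med [ 330. -464.   36.] col [82. 77. 68.]
mug 0.52 [188.6, 148.0, 328.2, 220.6] 7735 rect (array([562.6,  36.2]), array([157.9, 355.3]), 85.0) z [41.2 44.9 48.4] med [552.  28.  45.] col [ 25.  60. 102.]
case 0.56 [185.9, 154.6, 328.8, 217.6] 7817 rect (array([561.4,  34.8]), array([156. , 355.6]), 84.6) z [41.  44.9 48.4] med [551.  28.  45.] col [ 25.  60. 102.]
```

The top view shows the lid with corners at about (194,153), (330,164), (327,220) and (188,208). The knife lies on the mat with its blade end at (116,181). There are two orange-banded packs, at (387,177) and (440,203). Decoys are at (397,231) and (482,215), the tin at (192,258), the loupe at (336,278) and the mug at (465,278). The scene view agrees: two packs.

```bash
cat >> h.py <<'E'
def rect(P):
    r=cv2.minAreaRect((np.asarray(P)[:,:2]*1000).astype(np.float32)); b=cv2.boxPoints(r)
    e=[b[1]-b[0],b[2]-b[1]]; l=max(e,key=np.linalg.norm)
    return np.round(r[0],1),np.round(sorted(r[1]),1),round(float(np.degrees(np.arctan2(l[1],l[0]))),1)
def go(pos,yaw,cur=None):
    st=observe(); p=np.array(st["tool_pos"]); y=st["eef_rot"][2]
    if cur is not None: p,y=np.array(cur[:3]),cur[3]
    d=np.array(pos)-p
    s=np.array([np.cos(y)*d[0]+np.sin(y)*d[1], np.sin(y)*d[0]-np.cos(y)*d[1], -d[2]])*100
    t=(y-yaw+np.pi)%(2*np.pi)-np.pi
    return np.round(s,2),round(t,3)
E
python3 - <<'E'
from h import *
z=np.load('top0.npz');im=z['im'];cp=campose("top")
hsv=cv2.cvtColor(im,cv2.COLOR_RGB2HSV)
def blobs(lo,hi,zz,box,name,amin=30):
    m=cv2.inRange(hsv,np.array(lo),np.array(hi)); mm=np.zeros_like(m);a,b,c,d=box;mm[b:d,a:c]=m[b:d,a:c]
    mm=cv2.morphologyEx(mm,cv2.MORPH_CLOSE,np.ones((3,3)))
    n,l,s,_=cv2.connectedComponentsWithStats(mm)
    for i in range(1,n):
        if s[i,4]<amin: continue
        v,u=np.nonzero(l==i); P=atz("top",np.c_[u,v],zz,cp); print(name,s[i],*rect(P), np.round(P.mean(0)*1000,1))
blobs([100,120,50],[125,255,255],.046,(170,130,350,235),"lid",1000)
blobs([8,150,120],[25,255,255],.024,(360,140,470,230),"packband")
blobs([0,0,0],[180,255,60],.024,(370,155,460,225),"packdark")
blobs([20,150,120],[32,255,255],.032,(160,230,220,290),"tin")
blobs([0,100,30],[14,255,150],.019,(105,170,140,250),"handle")
blobs([0,0,130],[180,80,255],.011,(105,170,135,215),"blade")
E
```

```text
lid [ 187  153  143   66 7429] [552.8  29.6] [137.7 337.8] 84.9 [552.9  28.5  46. ]
packband [377 166  21  21 253] [ 580.3 -289.3] [35.4 44. ] -27.8 [ 580.5 -289.2   24. ]
packband [431 193  20  21 264] [ 509.8 -419.1] [36.6 44.4] 18.3 [ 510.2 -419.1   24. ]
packdark [385 159  16  12  84] [ 609.8 -304.2] [17.5 34.4] 62.0 [ 609.6 -304.1   24. ]
packdark [373 181  16  13 117] [ 550.7 -272.6] [19.5 35.2] 62.3 [ 550.9 -272.3   24. ]
packdark [426 187  18  12  94] [ 540.1 -404.5] [19.6 42.1] -67.6 [ 538.7 -403.1   24. ]
packdark [435 211  18  10  98] [ 479.7 -424.2] [14.4 42. ] -74.3 [ 479.8 -424.    24. ]
tin [178 243  29  29 649] [379. 189.] [67.6 68.8] -89.8 [377.9 189.3  32. ]
handle [119 207  18  38 307] [457.9 358.7] [21.  94.6] 19.6 [457.2 358.6  19. ]
blade [113 179  12  29 122] [542.6 390.6] [10.8 75.1] 19.9 [542.5 390.6  11. ]
```

```bash
python3 - <<'E'
from h import *
print(go([.488,.370,.20],.344)); print(go([.488,.370,.05],.344))
E
```

```text
(array([ 59.88, -67.82,   3.13]), np.float64(0.094))
(array([ 59.88, -67.82,  18.13]), np.float64(0.094))
```

step_arm([
  [1,[5,-4,0],0.05],
  [1,[10,-8,0],0.09],
  [1,[15,-12,0],0.09],
  [1,[20,-16,0],0.09],
  [1,[24,-20,0],0.09],
  [1,[28,-24,0],0.09],
  [1,[30,-29,0],0.09],
  [1,[32,-34,0],0.09],
], squeeze=100)

```text
time: 1.55
tool_pos: [0.3786, -0.0528, 0.2313]
eef_rot: [3.141, -0.0, 0.348]
contact_force: [0.9, 0.7, -0.7]
opening: 0.0852
grasp_force: 0.0
```

```bash
python3 - <<'E'
from h import *
st=observe();print(st["time"],st["tool_pos"],st["eef_rot"]);print(go([.488,.370,.15],.344))
E
```

```text
1.55 [ 0.37861229 -0.05283527  0.23132805] [ 3.14146680e+00 -4.00079380e-04  3.47802083e-01]
(array([ 24.7 , -36.02,   8.13]), np.float64(0.004))
```

step_arm([
  [1,[3,-5,0],0.0],
  [1,[6,-10,0],0.0],
  [1,[10,-15,0],0.0],
  [1,[13,-20,0],0],
  [1,[17,-25,0],0],
  [1,[20,-30,0],0],
  [1,[24,-35,3],0],
  [1,[24.7,-36,6],0],
])

```text
time: 2.55
tool_pos: [0.5189, 0.2506, 0.1967]
eef_rot: [-3.103, 0.001, 0.432]
contact_force: [-0.4, 0.1, -0.4]
opening: 0.0851
grasp_force: 0.0
```

```bash
python3 - <<'E'
from h import *
im,dp,cp=grab("wrist","w1.png")
hsv=cv2.cvtColor(im,cv2.COLOR_RGB2HSV)
r=silhouettes("wrist","knife_grip")
m=r[0]["pixels"]; print(r[0]["score"],r[0]["bbox"])
v,u=np.nonzero(m);P=atz("wrist",np.c_[u,v],.013,cp);print(rect(P))
h=m&(im[:,:,0].astype(int)>im[:,:,2]*1.8+10)
v,u=np.nonzero(cv2.morphologyEx(h.astype(np.uint8),cv2.MORPH_OPEN,np.ones((5,5))));P=atz("wrist",np.c_[u,v],.019,cp);print(rect(P))
print(go([.488,.370,.006],.344))
E
```

```text
0.93 [169.0, 74.3, 195.9, 235.5]
(array([497. , 370.1]), array([ 29.1, 179. ]), 19.4)
(array([462.4, 357.2]), array([22.4, 97. ]), 19.2)
(array([  2.29, -12.14,  18.79]), np.float64(0.088))
```

View pics/w1.png

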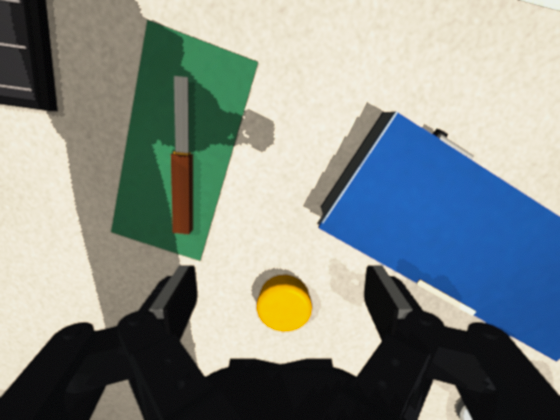

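The wrist view shows the knife at (180,155) on the mat, clear of the tin at (284,303). The arm was still settling when the picture was taken.

step_arm([
  [1,[0,0,0],0.0],
  [1,[0,0,0],0.0],
  [1,[0,0,0],0.0],
  [1,[0,0,0],0.0],
  [1,[0,0,0],0.0],
  [1,[0,0,0],0.0],
  [1,[0,0,0],0.0],
  [1,[0,0,0],0.0],
])

```text
time: 3.65
tool_pos: [0.5179, 0.2496, 0.1969]
eef_rot: [-3.103, 0.002, 0.431]
contact_force: [-0.6, -0.6, 0.2]
opening: 0.0855
grasp_force: 0.0
```

```bash
python3 - <<'E'
from h import *
st=observe();print(st["joint_positions"])
im,dp,cp=grab("wrist")
r=silhouettes("wrist","knife_grip")
m=r[0]["pixels"]
h=m&(im[:,:,0].astype(int)>im[:,:,2]*1.8+10)
v,u=np.nonzero(cv2.morphologyEx(h.astype(np.uint8),cv2.MORPH_OPEN,np.ones((5,5))));P=atz("wrist",np.c_[u,v],.019,cp);print(rect(P))
print(go([.488,.370,.006],.344))
E
```

```text
[0.43004655 0.13826934 0.16482314 1.59903189 0.03857919 3.14059469]
(array([462.1, 357.5]), array([21.9, 97.4]), 19.1)
(array([  2.31, -12.18,  19.09]), np.float64(0.087))
```

step_arm([
  [1,[0.5,-2,1],-0.18],
  [1,[1,-4,2],-0.36],
  [1,[1.5,-6,3],-0.54],
  [1,[2,-8,4],-0.72],
  [1,[2.3,-10,5],-0.9],
  [1,[2.4,-11,6],-1.08],
  [1,[2.4,-12,7],-1.26],
  [1,[2.4,-12.2,8],-1.44],
])

```text
time: 4.75
tool_pos: [0.4871, 0.3738, 0.1212]
eef_rot: [-3.135, -0.038, 1.878]
contact_force: [0.5, 0.1, -0.1]
opening: 0.0856
grasp_force: 0.0
```

step_arm([
  [1,[0,0,0],-0.18],
  [1,[0,0,0],-0.36],
  [1,[0,0,0],-0.54],
  [1,[0,0,0],-0.72],
  [1,[0,0,0],-0.9],
  [1,[0,0,0],-1.08],
  [1,[0,0,0],-1.26],
  [1,[0,0,0],-1.44],
])

```text
time: 5.75
tool_pos: [0.4874, 0.3732, 0.1216]
eef_rot: [3.105, -0.011, -2.966]
contact_force: [-0.2, 0.3, -0.5]
opening: 0.0854
grasp_force: 0.0
```

```bash
python3 - <<'E'
from h import *
st=observe();print(st["joint_positions"],st["tool_pos"],st["eef_rot"])
im,dp,cp=grab("wrist")
r=silhouettes("wrist","knife_grip")
m=r[0]["pixels"]
h=m&(im[:,:,0].astype(int)>im[:,:,2]*1.8+10)
v,u=np.nonzero(cv2.morphologyEx(h.astype(np.uint8),cv2.MORPH_OPEN,np.ones((5,5))));P=atz("wrist",np.c_[u,v],.019,cp);print(rect(P))
v,u=np.nonzero(m);P=atz("wrist",np.c_[u,v],.013,cp);print(rect(P))
print(go([.490,.369,.006],.340+np.pi))
E
```

```text
[0.63578103 0.21936912 0.11260068 1.45783328 0.03810386 0.46060268] [0.48739777 0.37319626 0.12155552] [ 3.10470455 -0.01138354 -2.96608628]
(array([460.6, 358.8]), array([19.7, 95. ]), 19.4)
(array([498.3, 371.6]), array([ 21.6, 175.6]), 19.4)
(array([-0.19, -0.46, 11.56]), np.float64(-0.168))
```

```bash
cat >> h.py <<'E'
def go(pos,yaw,cur=None):
    st=observe(); M=R.from_euler('xyz',st["eef_rot"]).as_matrix(); y=st["eef_rot"][2]
    d=np.array(pos)-np.array(st["tool_pos"])
    return np.round(d@M*100,2), round((y-yaw+np.pi)%(2*np.pi)-np.pi,3)
E
python3 - <<'E'
from h import *
st=observe(); print(R.from_euler('xyz',st["eef_rot"]).as_matrix().round(3))
print(go([.491,.3692,.006],.3386+np.pi))
E
```

```text
[[-0.985 -0.17  -0.018]
 [-0.171  0.985  0.034]
 [ 0.012  0.037 -0.999]]
(array([-0.42, -0.88, 11.53]), np.float64(-0.167))
```

step_arm([
  [1,[-0.42,-0.88,1],-0.167],
  [1,[-0.42,-0.88,4],-0.167],
  [1,[-0.42,-0.88,7],-0.167],
  [1,[-0.42,-0.88,9],-0.167],
  [1,[-0.42,-0.88,10.5],-0.167],
  [1,[-0.42,-0.88,11],-0.167],
  [1,[-0.42,-0.88,11.4],-0.167],
  [1,[-0.42,-0.88,11.4],-0.167],
])

```text
time: 6.85
tool_pos: [0.4913, 0.3693, 0.0078]
eef_rot: [3.103, -0.005, -2.805]
contact_force: [0.5, -0.7, 0.9]
opening: 0.0856
grasp_force: 0.0
```

step_arm([
  [0.1,[0,0,0],0],
  [0.1,[0,0,0],0],
  [0.1,[0,0,0],0],
  [0.1,[0,0,0],0],
  [0.1,[0,0,0],0],
  [0.1,[0,0,0],0],
  [0.1,[0,0,0],0],
  [0.1,[0,0,0],0],
], squeeze=100)

```text
time: 7.85
tool_pos: [0.4912, 0.3693, 0.0079]
eef_rot: [3.103, -0.004, -2.805]
contact_force: [-1.8, -0.9, 5.3]
opening: 0.017
grasp_force: 98.6
```

step_arm([
  [0.1,[0,0,0],0],
  [0.1,[0,0,-1],0],
  [0.1,[0,0,-2],0],
  [0.1,[0,0,-4],0],
  [0.1,[0,0,-6],0],
  [0.1,[0,0,-8],0],
  [0.1,[0,0,-8],0],
  [0.1,[0,0,-8],0],
])

```text
time: 8.85
tool_pos: [0.4924, 0.3663, 0.087]
eef_rot: [3.103, -0.005, -2.805]
contact_force: [0.2, -0.4, -1.6]
opening: 0.0171
grasp_force: 97.9
```

```bash
python3 - <<'E'
from h import *
st=observe();print(st["joint_positions"].round(3))
im,dp,cp=grab("wrist","w2.png")
im,dp,cp=grab("scene","s2.png")
r=silhouettes("scene","knife_grip")
if r:
    m=r[0]["pixels"];P=maskcloud("scene",m,dp,cp);print(r[0]["score"],P.mean(0),np.percentile(P,[2,98],axis=0))
cx,sx=np.cos(-.089),np.sin(-.089)
def C(x,y): return .5428+x*cx-y*sx, .0300+x*sx+y*cx
# blade end 95 ahead; preinsert with end at x=-80 , y=40
X,Y=C(-.080-.095,.04); print(X,Y,go([X,Y,.10],np.pi-.089))
E
```

```text
[0.622 0.225 0.053 1.393 0.038 0.286]
0.73 [0.47614589 0.37463764 0.08471451] [[0.38071554 0.33252878 0.00143034]
 [0.57382627 0.50395728 0.10441661]]
0.37204793219293847 0.08539613108884656 (array([ 20.6 , -22.48,  -2.08]), np.float64(0.426))
```

View pics/w2.png

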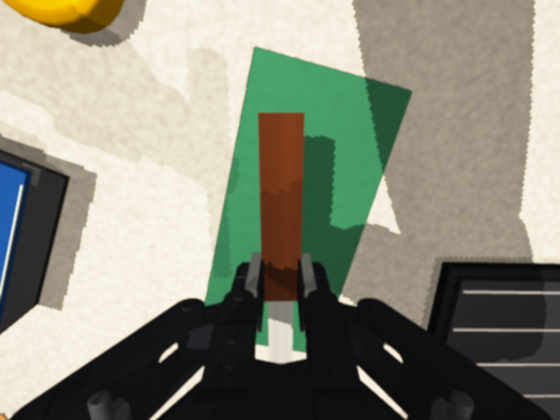

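Knife held: the wrist view has the handle straight between the pads, from (282,113) to (282,300).

```bash
python3 - <<'E'
from h import *
im,dp,cp=grab("wrist")
h=(im[:,:,0].astype(int)>im[:,:,2]*1.8+10); h[:, :250]=0;h[:,312:]=0;h[:105]=0;h[255:]=0
h=cv2.erode(h.astype(np.uint8),np.ones((7,7)))>0
P=maskcloud("wrist",h,dp,cp); st=observe()
L=(P-np.array(st["tool_pos"]))@R.from_euler('xyz',st["eef_rot"]).as_matrix()
k=L[:,2]<0.02;k&=L[:,2]>-.04;L=L[k]
A=np.c_[L[:,0],L[:,1],np.ones(len(L))]; c,*_=np.linalg.lstsq(A,L[:,2],rcond=None); print(len(L),L.min(0),L.max(0),c)
import math
a=-.089
def C(x,y): return .5428+x*math.cos(a)-y*math.sin(a), .0300+x*math.sin(a)+y*math.cos(a)
X,Y=C(-.175,.04); print(go([X,Y,.10],np.pi-.089))
E
```

```text
4893 [ 0.01388862 -0.00887317 -0.01375952] [ 0.07855031  0.00811065 -0.00914813] [ 0.00529525  0.03068323 -0.01185411]
(array([ 20.61, -22.48,  -2.08]), np.float64(0.426))
```

step_arm([
  [0.1,[3,-3,-1.5],0.08],
  [0.1,[7,-7,-2],0.18],
  [0.1,[11,-11,-2],0.28],
  [0.1,[15,-15,-2],0.38],
  [0.1,[18,-19,-2],0.426],
  [0.1,[20,-22,-2],0.426],
  [0.1,[20.6,-22.5,-2],0.426],
  [0.1,[20.6,-22.5,-2],0.426],
])

```text
time: 10.05
tool_pos: [0.3726, 0.0854, 0.0997]
eef_rot: [3.109, -0.02, 3.051]
contact_force: [0.3, -0.1, -1.3]
opening: 0.017
grasp_force: 98.1
```

```bash
cat >> h.py <<'E'
A0=-.089; O=np.array([.5428,.0300])
def C(x,y,z): return [O[0]+x*np.cos(A0)-y*np.sin(A0), O[1]+x*np.sin(A0)+y*np.cos(A0), z]
def inC(p): d=np.array(p[:2])-O; return np.round([d[0]*np.cos(A0)+d[1]*np.sin(A0), -d[0]*np.sin(A0)+d[1]*np.cos(A0), p[2]],4)
E
python3 - <<'E'
from h import *
import math
st=observe(); print(st["tool_pos"],st["eef_rot"],st["joint_positions"].round(3))
im,dp,cp=grab("top")
hsv=cv2.cvtColor(im,cv2.COLOR_RGB2HSV)
m=cv2.inRange(hsv,np.array([100,120,50]),np.array([125,255,255])); m[:130]=0;m[235:]=0;m[:,:170]=0;m[:,350:]=0
v,u=np.nonzero(m);print(rect(atz("top",np.c_[u,v],.046,cp)))
for x,z in((-.08,.034),(-.050,.034)): print(go(C(x-.095,.04,z),np.pi-.089))
E
```

```text
[0.37255948 0.08543991 0.09970813] [ 3.10860575 -0.0203249   3.05140824] [ 0.198 -0.322 -0.448  1.454  0.037  0.288]
(array([552.9,  29.6]), array([137.6, 337.9]), 84.8)
(array([-0.07, -0.27,  6.56]), np.float64(-0.0))
(array([-3.07, -0.27,  6.5 ]), np.float64(-0.0))
```

step_arm([
  [0.1,[0,-0.27,2],0],
  [0.1,[0,-0.27,4],0],
  [0.1,[0,-0.27,6],0],
  [0.1,[0,-0.27,6.4],0],
  [0.1,[-0.8,-0.27,6.4],0],
  [0.1,[-1.6,-0.27,6.4],0],
  [0.1,[-2.3,-0.27,6.4],0],
  [0.1,[-3,-0.27,6.4],0],
])

```text
time: 11.1
tool_pos: [0.4018, 0.0822, 0.0353]
eef_rot: [3.109, -0.02, 3.052]
contact_force: [0.2, -0.4, -0.3]
opening: 0.017
grasp_force: 98.1
```

```bash
python3 - <<'E'
from h import *
st=observe(); print(inC(st["tool_pos"]),st["contact_force"],st["opening"])
im,_,_=grab("top","t3.png"); im2,_,_=grab("scene")
cv2.imwrite('pics/s3.png',np.hstack([cv2.resize(im[130:270,170:350],None,fx=2.2,fy=2.2),cv2.resize(im2[150:280,220:400],None,fx=2.2,fy=2.37)])[:,:,::-1])
E
```

```text
[-0.1451  0.0395  0.0353] [ 0.18341132 -0.44774682 -0.3471008 ] 0.016982567610457362
```

View pics/s3.png

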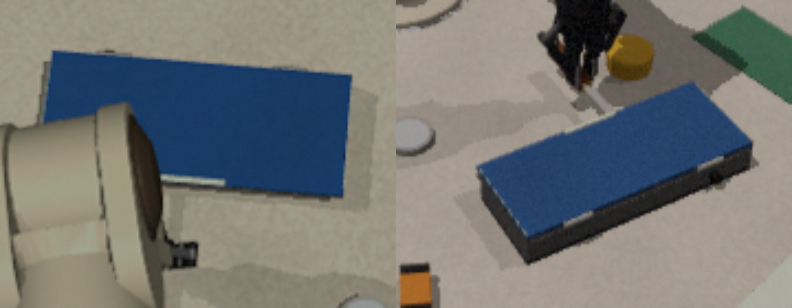

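The blade goes under the lid's front edge at about (605,112) in the right panel, with no contact force. I'll lift along the hinge arc next.

```bash
python3 - <<'E'
from h import *
st=observe(); p=inC(st["tool_pos"])
off=np.array([.095,0,.0021])
M=R.from_euler('xyz',st["eef_rot"]).as_matrix()
for th,r in((.0,.129),(.1,.128),(.2,.127),(.3,.126),(.4,.125),(.5,.124),(.6,.123),(.7,.122),(.8,.12),(.9,.12),(1,.12),(1.1,.119),(1.2,.118),(1.3,.118),(1.4,.118),(1.5,.118),(1.6,.118),(1.66,.118)):
    t=[.079-r*np.cos(th), p[1], .040+r*np.sin(th)]
    q=np.array(t)-off; print(th,go(C(*q),np.pi-.089))
E
```

```text
0.0 (array([-0.01,  0.  , -0.27]), np.float64(-0.001))
0.1 (array([-0.14,  0.05, -1.55]), np.float64(-0.001))
0.2 (array([-0.41,  0.09, -2.81]), np.float64(-0.001))
0.3 (array([-0.79,  0.13, -4.01]), np.float64(-0.001))
0.4 (array([-1.29,  0.17, -5.17]), np.float64(-0.001))
0.5 (array([-1.9 ,  0.2 , -6.26]), np.float64(-0.001))
0.6 (array([-2.61,  0.23, -7.27]), np.float64(-0.001))
0.7 (array([-3.41,  0.27, -8.2 ]), np.float64(-0.001))
0.8 (array([-4.37,  0.29, -8.97]), np.float64(-0.001))
0.9 (array([-5.25,  0.32, -9.78]), np.float64(-0.001))
1 (array([ -6.22,   0.34, -10.5 ]), np.float64(-0.001))
1.1 (array([ -7.29,   0.36, -11.02]), np.float64(-0.001))
1.2 (array([ -8.4 ,   0.38, -11.44]), np.float64(-0.001))
1.3 (array([ -9.52,   0.39, -11.83]), np.float64(-0.001))
1.4 (array([-10.66,   0.4 , -12.12]), np.float64(-0.001))
1.5 (array([-11.83,   0.41, -12.28]), np.float64(-0.001))
1.6 (array([-13.01,   0.41, -12.33]), np.float64(-0.001))
1.66 (array([-13.72,   0.41, -12.3 ]), np.float64(-0.001))
```

step_arm([
  [0.1,[0,0,-0.3],0],
  [0.1,[-0.05,0.02,-0.9],0],
  [0.1,[-0.14,0.05,-1.55],0],
  [0.1,[-0.3,0.07,-2.2],0],
  [0.1,[-0.41,0.09,-2.8],0],
  [0.1,[-0.6,0.11,-3.4],0],
  [0.1,[-0.8,0.13,-4.0],0],
  [0.1,[-1.3,0.17,-5.15],0],
], squeeze=120)

```text
time: 12.2
tool_pos: [0.415, 0.081, 0.0867]
eef_rot: [3.109, -0.021, 3.052]
contact_force: [-2.3, 0.1, -3.0]
opening: 0.0161
grasp_force: 121.9
```

```bash
python3 - <<'E'
from h import *
st=observe(); print(inC(st["tool_pos"]),st["contact_force"],st["opening"])
im2,dp,cp=grab("scene")
cv2.imwrite('pics/s4.png',cv2.resize(im2[120:280,210:410],None,fx=3,fy=3)[:,:,::-1])
E
```

```text
[-0.1319  0.0394  0.0867] [-2.26960847  0.09742017 -3.01312726] 0.016083609859455845
```

View pics/s4.png

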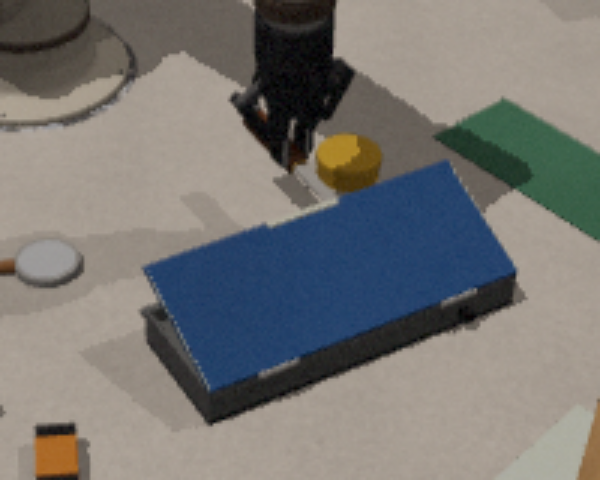

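The lid is lifting on the blade, at about 0.35 rad. I'll continue the arc.

step_arm([
  [0.1,[-0.3,0.02,-0.6],0],
  [0.1,[-0.6,0.03,-1.1],0],
  [0.1,[-1,0.05,-1.6],0],
  [0.1,[-1.3,0.06,-2.1],0],
  [0.1,[-2.1,0.1,-3.05],0],
  [0.1,[-3.1,0.12,-3.8],0],
  [0.1,[-3.95,0.15,-4.6],0],
  [0.1,[-4.9,0.17,-5.35],0],
])

```text
time: 13.25
tool_pos: [0.4658, 0.0765, 0.1394]
eef_rot: [3.109, -0.02, 3.052]
contact_force: [-1.9, -0.8, -2.0]
opening: 0.0163
grasp_force: 122.0
```

```bash
python3 - <<'E'
from h import *
st=observe(); print(inC(st["tool_pos"]),st["contact_force"],st["opening"])
im2,dp,cp=grab("scene")
cv2.imwrite('pics/s5.png',cv2.resize(im2[90:280,210:410],None,fx=3,fy=3)[:,:,::-1])
E
```

```text
[-0.0809  0.0395  0.1394] [-1.8946667  -0.7694529  -2.00426929] 0.016291197961418168
```

View pics/s5.png

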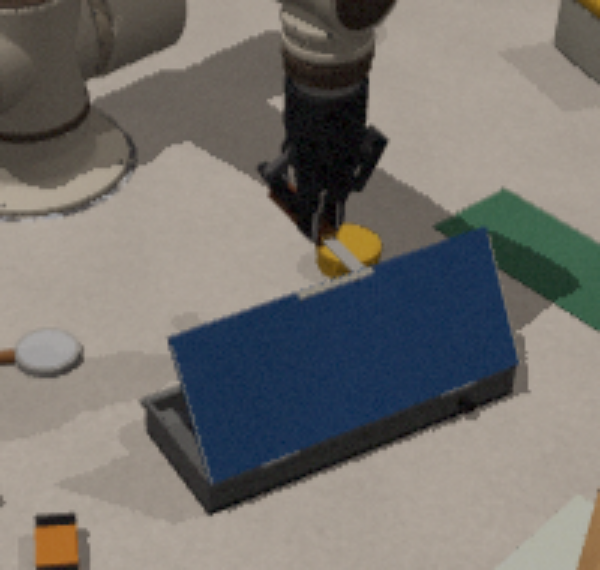

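The lid is about half open and still riding on the blade.

step_arm([
  [0.1,[-1.1,0.02,-0.5],0],
  [0.1,[-2.2,0.04,-0.9],0],
  [0.1,[-3.3,0.05,-1.3],0],
  [0.1,[-4.4,0.06,-1.6],0],
  [0.1,[-5.6,0.07,-1.8],0],
  [0.1,[-6.8,0.07,-1.8],0],
  [0.1,[-7.4,0.07,-1.8],0],
  [0.1,[-7.6,0.07,-1.8],0],
])

```text
time: 14.3
tool_pos: [0.5413, 0.0698, 0.155]
eef_rot: [3.109, -0.021, 3.052]
contact_force: [-1.7, -0.1, 0.7]
opening: 0.0162
grasp_force: 122.3
```

```bash
python3 - <<'E'
from h import *
st=observe(); print(inC(st["tool_pos"]),st["contact_force"],st["opening"])
im2,dp,cp=grab("scene")
hsv=cv2.cvtColor(im2,cv2.COLOR_RGB2HSV)
m=cv2.inRange(hsv,np.array([100,120,30]),np.array([125,255,255]));m[:80]=0;m[300:]=0;m[:,:220]=0;m[:,420:]=0
P=maskcloud("scene",cv2.erode(m,np.ones((5,5)))>0,dp,cp)
Q=np.array([inC(p) for p in P]); k=(Q[:,2]>.03)&(Q[:,2]<.25)&(abs(Q[:,1])<.15);Q=Q[k]
c=np.polyfit(Q[:,2],Q[:,0],1);print("lid x per z",c,"theta",np.pi/2+np.arctan(c[0]),Q[:,2].max())
E
```

```text
[-0.0051  0.0395  0.155 ] [-1.74887024 -0.09005396  0.69354028] 0.01617898772123666
lid x per z [0.07834341 0.07795502] theta 1.6489800429293802 0.1788
```

Fully open (1.649 rad). Next I return the knife to the mat.

step_arm([
  [0.1,[2,0,0],0],
  [0.1,[5,0,0],0],
  [0.1,[9,2,0],0],
  [0.1,[12,5,0],-0.05],
  [0.1,[12,9,0],-0.15],
  [0.1,[12,13,0],-0.25],
  [0.1,[11,17,0],-0.35],
  [0.1,[10,21,0],-0.42],
])

```text
time: 15.35
tool_pos: [0.4605, 0.2892, 0.1645]
eef_rot: [3.103, -0.004, -2.808]
contact_force: [1.5, 0.1, -0.2]
opening: 0.0161
grasp_force: 122.2
```

```bash
python3 - <<'E'
from h import *
im,dp,cp=grab("wrist","w6.png")
h=(im[:,:,0].astype(int)>im[:,:,2]*1.8+10); h[:, :250]=0;h[:,312:]=0;h[:80]=0;h[250:]=0
h=cv2.erode(h.astype(np.uint8),np.ones((7,7)))>0
P=maskcloud("wrist",h,dp,cp); st=observe()
L=(P-np.array(st["tool_pos"]))@R.from_euler('xyz',st["eef_rot"]).as_matrix()
k=(L[:,2]<0.04)&(L[:,2]>-.05);L=L[k]
A=np.c_[L[:,0],L[:,1],np.ones(len(L))]; c,*_=np.linalg.lstsq(A,L[:,2],rcond=None); print(len(L),L.min(0),L.max(0),c)
print(st["tool_pos"],go([.491,.3692,.06],.3386+np.pi),go([.491,.3692,.008],.3386+np.pi))
E
```

```text
4540 [ 0.01864694 -0.01140557 -0.01482783] [ 0.08038033  0.00502585 -0.00993507] [ 0.00481872  0.03665729 -0.01266042]
[0.46159387 0.29280832 0.16371096] (array([-5.34,  5.81, 10.59]), np.float64(-0.001)) (array([-5.36,  5.61, 15.79]), np.float64(-0.001))
```

step_arm([
  [0.1,[-2.5,3,3],0],
  [0.1,[-5.3,5.8,7],0],
  [0.1,[-5.35,5.8,11],0],
  [0.1,[-5.35,5.7,13],0],
  [0.1,[-5.35,5.6,14.5],0],
  [0.1,[-5.35,5.6,15.3],0],
  [0.1,[-5.35,5.6,15.8],0],
  [0.1,[-5.35,5.6,15.8],0],
])

```text
time: 16.4
tool_pos: [0.4902, 0.3637, 0.0087]
eef_rot: [3.103, -0.005, -2.811]
contact_force: [-0.0, 0.6, -1.0]
opening: 0.0162
grasp_force: 122.3
```

step_arm([
  [0.4,[0,0,0],0],
  [0.5,[0,0,0],0],
  [0.5,[0,0,0],0],
  [0.5,[0,0,0],0],
  [0.5,[0,0,-1],0],
  [0.5,[0,0,-4],0],
  [0.5,[0,0,-8],0],
  [0.5,[0,0,-12],0],
])

```text
time: 17.4
tool_pos: [0.492, 0.3593, 0.13]
eef_rot: [3.103, -0.005, -2.811]
contact_force: [1.3, 0.8, 0.2]
opening: 0.0427
grasp_force: 0.0
```

```bash
python3 - <<'E'
from h import *
im,dp,cp=grab("wrist")
r=silhouettes("wrist","knife_grip");m=r[0]["pixels"]
v,u=np.nonzero(m);P=atz("wrist",np.c_[u,v],.013,cp);print(r[0]["score"],rect(P), np.percentile(maskcloud("wrist",m,dp,cp)[:,2],[5,95]))
st=observe();print(st["tool_pos"],st["eef_rot"],st["joint_positions"])
# first bay (case y=+.124) press approach
print(go(C(-.003,.124,.10),np.pi-.089))
E
```

```text
0.64 (array([497.7, 365.7]), array([ 22.3, 173.5]), 19.0) [0.01181276 0.02086284]
[0.49378244 0.36049147 0.13405891] [ 3.10109613e+00  2.15725788e-03 -2.81118178e+00] [0.61277125 0.20507997 0.11986896 1.4722248  0.03829104 0.28257251]
(array([  1.32, -21.52,   2.53]), np.float64(0.419))
```

step_arm([
  [0,[0,-3,0],0.05],
  [0,[0,-6,0],0.15],
  [0,[1,-10,0],0.25],
  [0,[1,-14,0],0.35],
  [0,[1.3,-18,1],0.42],
  [0,[1.3,-20,2],0.42],
  [0,[1.3,-21.5,2.5],0.42],
  [0,[1.3,-21.5,2.5],0.42],
])

```text
time: 18.5
tool_pos: [0.5489, 0.1526, 0.0944]
eef_rot: [3.109, -0.021, 3.052]
contact_force: [0.1, 0.9, -0.7]
opening: -0.0003
grasp_force: 0.0
```

```bash
python3 - <<'E'
from h import *
im,dp,cp=grab("wrist","w7.png")
im2,dp2,cp2=grab("top","t7.png")
for z in (.0126,.0105): print(go(C(-.003,.124,z),np.pi-.089))
# overlay expected dimples in top picture
K,d,T=cp2
pts=np.array([C(.002,y,.0167) for y in(-.124,-.062,0,.062,.124)]+[C(sx*.047+.016 if 0 else (.079 if sx>0 else -.047),sy*.171,.041) for sx in(1,-1) for sy in(1,-1)])
q=(pts-T[:3,3])@T[:3,:3]; q=np.c_[q[:,0],-q[:,1],-q[:,2]]
px=cv2.projectPoints(q,np.zeros(3),np.zeros(3),K,d)[0].reshape(-1,2)
o=cv2.resize(im2[130:250,170:350],None,fx=4,fy=4)
for p in px: cv2.circle(o,tuple(int(v) for v in (p-[170,130])*4+2),3,(255,0,0),-1)
cv2.imwrite('pics/t7c.png',o[:,:,::-1])
E
```

```text
(array([-0.36, -0.23,  8.25]), np.float64(0.001))
(array([-0.36, -0.24,  8.46]), np.float64(0.001))
```

View pics/t7c.png

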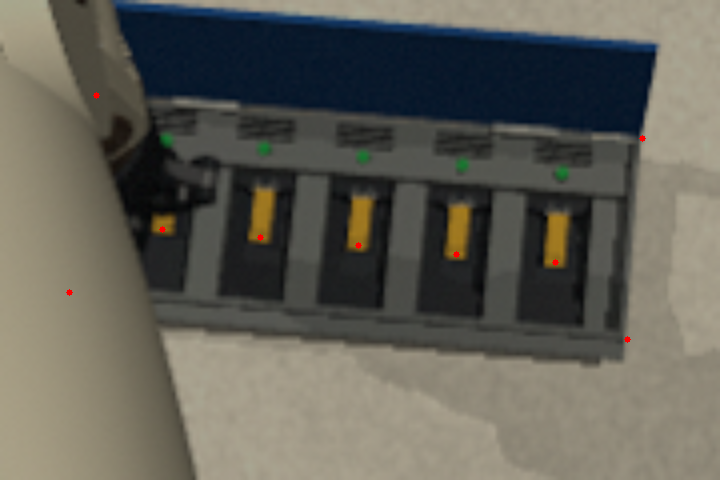

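The predicted dimples (red dots) fall on the tips of the brass leaves, so the case frame is right. I'll press the first finger.

step_arm([
  [0,[-0.36,-0.23,2],0],
  [0,[-0.36,-0.23,5],0],
  [0,[-0.36,-0.23,7],0],
  [0,[-0.36,-0.23,7.8],0],
  [0,[-0.36,-0.23,8.1],0],
  [0,[-0.36,-0.23,8.25],0],
  [0,[-0.36,-0.23,8.25],0],
  [0,[-0.36,-0.23,8.25],0],
])

```text
time: 19.6
tool_pos: [0.5513, 0.1532, 0.013]
eef_rot: [3.108, -0.02, 3.052]
contact_force: [0.8, 0.0, 0.8]
opening: 0.0002
grasp_force: 0.4
```

step_arm([
  [0,[0,0,0.1],0],
  [0,[0,0,0.2],0],
  [0,[0,0,0.22],0],
  [0,[0,0,0.22],0],
  [0,[0,0,0.22],0],
  [0,[0,0,0.22],0],
  [0,[0,0,0.22],0],
  [0,[0,0,0.22],0],
])

```text
time: 20.6
tool_pos: [0.5512, 0.1532, 0.0105]
eef_rot: [3.109, -0.02, 3.052]
contact_force: [1.6, -0.1, 5.3]
opening: -0.0005
grasp_force: 2.7
```

step_arm([
  [0,[0,0,0.03],0],
  [0,[0,0,0.05],0],
  [0,[0,0,0.05],0],
  [0,[0,0,0.05],0],
  [0,[0,0,0.05],0],
  [0,[0,0,0.05],0],
  [0,[0,0,0.05],0],
  [0,[0,0,0.05],0],
])

```text
time: 21.6
tool_pos: [0.5513, 0.1532, 0.0104]
eef_rot: [3.109, -0.02, 3.052]
contact_force: [-0.1, -0.1, 7.5]
opening: 0.0
grasp_force: 3.9
```

```bash
python3 - <<'E'
from h import *
print(go(C(-.003,.124,.05),np.pi-.089),go(C(-.003,.062,.05),np.pi-.089),go(C(-.003,.062,.0128),np.pi-.089))
E
```

```text
(array([ 0.13,  0.19, -3.96]), np.float64(-0.0)) (array([ 0.12, -6.01, -4.16]), np.float64(-0.0)) (array([ 0.05, -6.13, -0.44]), np.float64(-0.0))
```

step_arm([
  [0,[0.13,0.1,-2],0],
  [0,[0.13,0,-3.5],0],
  [0,[0.13,-2,-4],0],
  [0,[0.1,-4.5,-4],0],
  [0,[0.1,-6.1,-3],0],
  [0,[0.05,-6.1,-1],0],
  [0,[0.05,-6.1,-0.45],0],
  [0,[0.05,-6.1,-0.45],0],
])

```text
time: 22.6
tool_pos: [0.5446, 0.0914, 0.0119]
eef_rot: [3.11, -0.021, 3.052]
contact_force: [-2.0, -3.7, 7.0]
opening: -0.0003
grasp_force: 3.0
```

step_arm([
  [0,[0,0,0.1],0],
  [0,[0,0,0.2],0],
  [0,[0,0,0.27],0],
  [0,[0,0,0.27],0],
  [0,[0,0,0.27],0],
  [0,[0,0,0.27],0],
  [0,[0,0,0.27],0],
  [0,[0,0,0.27],0],
])

```text
time: 23.6
tool_pos: [0.5449, 0.0916, 0.0104]
eef_rot: [3.11, -0.02, 3.052]
contact_force: [-2.9, -4.9, 9.8]
opening: 0.0001
grasp_force: 5.1
```

```bash
python3 - <<'E'
from h import *
print(observe()["tool_pos"],go(C(-.003,.0,.0128),np.pi-.089))
E
```

```text
[0.54485483 0.09161595 0.01035701] (array([-0.04, -6.14, -0.44]), np.float64(-0.001))
```

step_arm([
  [0,[0,0,0.03],0],
  [0,[0,0,0.05],0],
  [0,[0,0,0.05],0],
  [0,[0,0,0.05],0],
  [0,[0,0,0.05],0],
  [0,[0,0,0.05],0],
  [0,[0,0,0.05],0],
  [0,[0,0,0.05],0],
])

```text
time: 24.6
tool_pos: [0.5449, 0.0916, 0.0102]
eef_rot: [3.11, -0.02, 3.052]
contact_force: [-3.6, -4.9, 12.9]
opening: 0.0003
grasp_force: 6.4
```

step_arm([
  [0,[0.1,0,-2],0],
  [0,[0.1,0,-3.5],0],
  [0,[0.1,-2,-4],0],
  [0,[0.05,-4.5,-4],0],
  [0,[0.03,-6.14,-3],0],
  [0,[0,-6.14,-1.2],0],
  [0,[0,-6.14,-0.48],0],
  [0,[0,-6.14,-0.48],0],
])

```text
time: 25.6
tool_pos: [0.5392, 0.0311, 0.0113]
eef_rot: [3.11, -0.021, 3.052]
contact_force: [-2.9, -3.7, 7.7]
opening: -0.0
grasp_force: 3.4
```

step_arm([
  [0,[0,0,0.1],0],
  [0,[0,0,0.2],0],
  [0,[0,0,0.27],0],
  [0,[0,0,0.27],0],
  [0,[0,0,0.27],0],
  [0,[0,0,0.27],0],
  [0,[0,0,0.3],0],
  [0,[0,0,0.3],0],
])

```text
time: 26.6
tool_pos: [0.5394, 0.0312, 0.0099]
eef_rot: [3.11, -0.02, 3.053]
contact_force: [-7.1, -5.0, 17.5]
opening: -0.0001
grasp_force: 8.5
```

```bash
python3 - <<'E'
from h import *
print(inC(observe()["tool_pos"]),go(C(-.003,-.062,.0128),np.pi-.089))
E
```

```text
[-0.0035  0.0009  0.0099] (array([-0.05, -6.28, -0.49]), np.float64(0.0))
```

step_arm([
  [0,[0.05,0,-2],0],
  [0,[0.05,0,-3.5],0],
  [0,[0.05,-2,-4],0],
  [0,[0.02,-4.5,-4],0],
  [0,[0,-6.28,-3],0],
  [0,[0,-6.28,-1.2],0],
  [0,[-0.02,-6.28,-0.55],0],
  [0,[-0.02,-6.28,-0.55],0],
])

```text
time: 27.6
tool_pos: [0.5336, -0.0316, 0.0116]
eef_rot: [3.11, -0.022, 3.052]
contact_force: [-2.6, -2.5, 6.4]
opening: -0.0001
grasp_force: 3.2
```

step_arm([
  [0,[0,0,0.1],0],
  [0,[0,0,0.2],0],
  [0,[0,0,0.27],0],
  [0,[0,0,0.27],0],
  [0,[0,0,0.27],0],
  [0,[0,0,0.27],0],
  [0,[0,0,0.3],0],
  [0,[0,0,0.3],0],
])

```text
time: 28.6
tool_pos: [0.5339, -0.0314, 0.0101]
eef_rot: [3.11, -0.02, 3.053]
contact_force: [-6.0, -4.0, 14.7]
opening: 0.0
grasp_force: 7.1
```

```bash
python3 - <<'E'
from h import *
print(inC(observe()["tool_pos"]),go(C(-.003,-.124,.0128),np.pi-.089))
E
```

```text
[-0.0034 -0.062   0.0101] (array([-0.04, -6.19, -0.46]), np.float64(-0.0))
```

step_arm([
  [0,[0.05,0,-2],0],
  [0,[0.05,0,-3.5],0],
  [0,[0.05,-2,-4],0],
  [0,[0.02,-4.5,-4],0],
  [0,[0,-6.22,-3],0],
  [0,[0,-6.22,-1.2],0],
  [0,[-0.02,-6.22,-0.55],0],
  [0,[-0.02,-6.22,-0.55],0],
])

```text
time: 29.6
tool_pos: [0.5282, -0.093, 0.0118]
eef_rot: [3.109, -0.022, 3.053]
contact_force: [-0.4, -0.6, 1.0]
opening: 0.0001
grasp_force: 0.4
```

step_arm([
  [0,[0,0,0.1],0],
  [0,[0,0,0.2],0],
  [0,[0,0,0.27],0],
  [0,[0,0,0.27],0],
  [0,[0,0,0.27],0],
  [0,[0,0,0.27],0],
  [0,[0,0,0.3],0],
  [0,[0,0,0.3],0],
])

```text
time: 30.6
tool_pos: [0.529, -0.0931, 0.0104]
eef_rot: [3.108, -0.02, 3.053]
contact_force: [-2.7, 2.5, 8.3]
opening: -0.0
grasp_force: 3.6
```

step_arm([
  [0,[0,0,-2],0],
  [0,[0,0,-6],0],
  [0,[0,-2,-10],0],
  [0,[0,-4,-10],0],
  [0.5,[0,-6,-10],0.1],
  [0.8,[0,-9,-10],0.2],
  [1,[-1,-13,-10],0.3],
  [1,[-2,-17,-10],0.39],
])

```text
time: 31.6
tool_pos: [0.5347, -0.2692, 0.1023]
eef_rot: [3.119, -0.033, 2.659]
contact_force: [-0.1, -0.4, 0.0]
opening: 0.0723
grasp_force: 0.0
```

```bash
python3 - <<'E'
from h import *
im,dp,cp=grab("wrist","w8.png")
for i in range(1): pass
hsv=cv2.cvtColor(im,cv2.COLOR_RGB2HSV)
m=cv2.inRange(hsv,np.array([8,150,120]),np.array([22,255,255]))
n,l,s,_=cv2.connectedComponentsWithStats(cv2.morphologyEx(m,cv2.MORPH_CLOSE,np.ones((3,3))))
for i in range(1,n):
    if s[i,4]>150:
        v,u=np.nonzero(l==i);P=atz("wrist",np.c_[u,v],.024,cp);print(s[i],*rect(P))
print(observe()["tool_pos"],observe()["eef_rot"])
print(go([.5804,-.289,.10],np.radians(152.2)))
print(go([.5804,-.289,.0105],np.radians(152.2)))
E
```

```text
[552  89   8  36 203] [553.8 -46.7] [ 5.  25.1] -12.1
[472 114  19  42 526] [ 547.2 -102.2] [11.  30.1] -7.7
[  71  247   70   61 2195] [ 511.6 -422.3] [38.  46.4] 18.2
[ 259  254   44   48 2058] [ 582.3 -292. ] [36.8 45.4] -28.5
[130 295  18  17 175] [ 544.7 -412.6] [ 8.6 17.1] -72.8
[ 0.53490263 -0.27330033  0.10155359] [ 3.12104487 -0.03191124  2.65250701]
(array([-4.76,  0.75,  0.02]), np.float64(-0.004))
(array([-5.04,  0.57,  8.96]), np.float64(-0.004))
```

Firm bays are case y = +62, 0 and −62; both end bays are limp. Now for pack 1.

step_arm([
  [1,[-2,0.4,0],0],
  [1,[-5,0.7,1],0],
  [1,[-5.2,0.7,4],0],
  [1,[-5.2,0.65,6.5],0],
  [1,[-5.2,0.6,8],0],
  [1,[-5.2,0.6,8.9],0],
  [1,[-5.2,0.6,8.95],0],
  [1,[-5.2,0.6,8.95],0],
])

```text
time: 32.65
tool_pos: [0.5829, -0.2837, 0.0136]
eef_rot: [3.119, -0.03, 2.662]
contact_force: [0.0, 0.4, -0.6]
opening: 0.0853
grasp_force: 0.0
```

step_arm([
  [0.3,[0,0,0],0],
  [0.3,[0,0,0],0],
  [0.3,[0,0,0],0],
  [0.3,[0,0,0],0],
  [0.3,[0,0,0],0],
  [0.3,[0,0,0],0],
  [0.3,[0,0,0],0],
  [0.3,[0,0,0],0],
], squeeze=60)

```text
time: 33.65
tool_pos: [0.5828, -0.2837, 0.0135]
eef_rot: [3.119, -0.03, 2.662]
contact_force: [-0.7, -1.3, 6.2]
opening: 0.0345
grasp_force: 61.4
```

```bash
python3 - <<'E'
from h import *
st=observe();print(st["tool_pos"],st["eef_rot"],st["opening"],st["grasp_force"])
im,dp,cp=grab("wrist","w9.png")
im2,dp2,cp2=grab("top")
hsv=cv2.cvtColor(im2,cv2.COLOR_RGB2HSV)
m=cv2.inRange(hsv,np.array([8,150,120]),np.array([25,255,255]))
n,l,s,_=cv2.connectedComponentsWithStats(cv2.morphologyEx(m,cv2.MORPH_CLOSE,np.ones((3,3))))
print([s[i].tolist() for i in range(1,n) if s[i,4]>60])
print([ (round(r["score"],2),np.round(r["bbox"])) for r in silhouettes("top","pack1_mid")])
E
```

```text
[ 0.58279321 -0.28369529  0.01351034] [ 3.1192649  -0.0301578   2.66227577] 0.034468275733716414 61.36033773422241
[[0, 0, 560, 54, 26896], [190, 52, 63, 54, 1622], [435, 193, 16, 22, 221], [178, 243, 29, 29, 658]]
[]
```

View pics/w9.png

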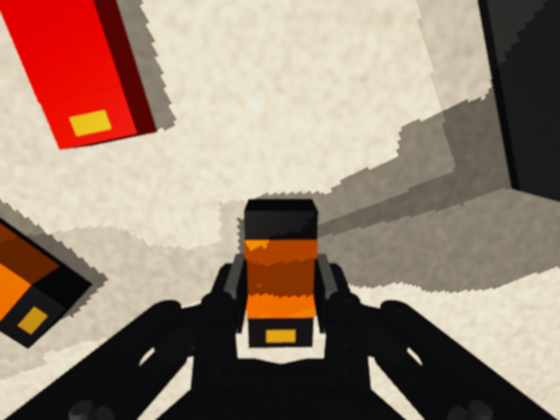

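The pack is held square, with its band at (281,278). Next I compute its offset in the grip and lift.

step_arm([
  [0.3,[0,0,-0.5],0],
  [0.3,[0,0,-2],0],
  [0.3,[0,0,-5],0],
  [0.3,[0,0,-8],0],
  [0.3,[0,0,-10],0],
  [0.3,[0,0,-10],0],
  [0.3,[0,0,-10],0],
  [0.3,[0,0,-10],0],
], squeeze=80)

```text
time: 34.8
tool_pos: [0.5837, -0.2865, 0.1113]
eef_rot: [3.119, -0.033, 2.662]
contact_force: [0.6, 0.2, -3.0]
opening: 0.0337
grasp_force: 80.6
```

```bash
cat >> h.py <<'E'
def packoff(top=-.0105):
    """ends of the held pack along tool x, at its top plane (tool z=top), from the wrist picture"""
    im,dp,cp=grab("wrist"); K,d,T=cp; st=observe()
    M=R.from_euler('xyz',st["eef_rot"]).as_matrix()
    hsv=cv2.cvtColor(im,cv2.COLOR_RGB2HSV)
    m=cv2.inRange(hsv,np.array([5,150,60]),np.array([22,255,255])); m[:,:200]=0;m[:,360:]=0;m[:215]=0;m[330:]=0
    n,l,s,_=cv2.connectedComponentsWithStats(m); i=1+np.argmax(s[1:,4]); v,u=np.nonzero(l==i)
    o,r=rays("wrist",np.c_[u,v],cp); o=(o-np.array(st["tool_pos"]))@M; r=r@M
    L=o+r*((top-o[2])/r[:,2])[:,None]
    return np.round(np.percentile(L,[1,99],axis=0)[:,:2],4), rect(L), st
E
python3 - <<'E'
from h import *
p,r,st=packoff(); print(p,r,st["opening"],st["grasp_force"],st["tool_pos"])
print(go(C(0,-.062,.09),np.pi-.089))
E
```

```text
[[-0.0269 -0.0174]
 [ 0.0202  0.0179]] (array([-3.4,  0.1]), array([38. , 47.1]), -0.0) 0.03357978171661643 80.57926678215154 [ 0.5837241  -0.28656721  0.11141791]
(array([15.79, 20.4 ,  3.13]), np.float64(-0.39))
```

step_arm([
  [0.3,[5,0,0],-0.05],
  [0.3,[9,2,0],-0.15],
  [0.3,[12,6,0],-0.25],
  [0.3,[14,10,0],-0.35],
  [0.3,[15,14,1],-0.39],
  [0.3,[16,18,2],-0.39],
  [0.3,[16.1,20.3,3],-0.39],
  [0.3,[16.1,20.3,3.1],-0.39],
])

```text
time: 35.85
tool_pos: [0.5342, -0.0302, 0.09]
eef_rot: [3.109, -0.022, 3.055]
contact_force: [0.2, 0.1, -2.0]
opening: 0.0335
grasp_force: 80.6
```

step_arm([
  [0.3,[0,0,0],0],
  [0.3,[0,0,0],0],
  [0.3,[0,0,0],0],
  [0.3,[0,0,0],0],
  [0.3,[0,0,0],0],
  [0.3,[0,0,0],0],
  [0.3,[0,0,0],0],
  [0.3,[0,0,0],0],
])

```text
time: 36.85
tool_pos: [0.5346, -0.0315, 0.0912]
eef_rot: [3.109, -0.021, 3.052]
contact_force: [-0.3, -0.5, -2.2]
opening: 0.0335
grasp_force: 80.6
```

```bash
python3 - <<'E'
from h import *
p,r,st=packoff(); print(p,r,st["opening"],st["grasp_force"],inC(st["tool_pos"]),st["eef_rot"])
xo=r[0][0]/1000
for z in (.06,.030): print(go(C(xo,-.062,z),np.pi-.089))
E
```

```text
[[-0.0271 -0.0181]
 [ 0.0201  0.0177]] (array([-3.6, -0.4]), array([38.1, 48.3]), -0.0) 0.033481966623515595 80.55436766473576 [-0.0028 -0.062   0.0912] [ 3.10892547 -0.02062809  3.05243746]
(array([ 0.02, -0.1 ,  3.12]), np.float64(-0.0))
(array([-0.04, -0.2 ,  6.12]), np.float64(-0.0))
```

step_arm([
  [0.3,[0.02,-0.08,2],0],
  [0.3,[0.02,-0.1,3.2],0],
  [0.3,[0,-0.12,4],0],
  [0.3,[0,-0.15,4.7],0],
  [0.3,[-0.02,-0.18,5.3],0],
  [0.3,[-0.03,-0.2,5.8],0],
  [0.3,[-0.04,-0.2,6.1],0],
  [0.3,[-0.04,-0.2,6.1],0],
])

```text
time: 37.9
tool_pos: [0.5337, -0.0315, 0.0303]
eef_rot: [3.109, -0.02, 3.052]
contact_force: [0.1, 0.6, -2.9]
opening: 0.0336
grasp_force: 80.6
```

step_arm([
  [0.3,[0,0,0.05],0],
  [0.3,[0,0,0.08],0],
  [0.6,[0,0,0.08],0],
  [0.6,[0,0,0.08],0],
  [0.6,[0,0,0.08],0],
  [0.7,[0,0,-1],0],
  [0.7,[0,0,-4],0],
  [0.7,[0,0,-8],0],
])

```text
time: 38.9
tool_pos: [0.5347, -0.0342, 0.1111]
eef_rot: [3.109, -0.022, 3.052]
contact_force: [1.0, 0.0, 0.2]
opening: 0.0595
grasp_force: 0.0
```

```bash
cat >> h.py <<'E'
def bayz(name):
    im,dp,cp=grab(name); v,u=np.mgrid[0:420:1,0:560:1]; k=(dp>0).ravel()
    uv=np.c_[u.ravel(),v.ravel()][k]; P=cloud(name,uv,dp,cp)
    d=P[:,:2]-O; x=d[:,0]*np.cos(A0)+d[:,1]*np.sin(A0); y=-d[:,0]*np.sin(A0)+d[:,1]*np.cos(A0)
    k=(abs(x)<.06)&(abs(y)<.16)&(P[:,2]>.035)&(P[:,2]<.06)&(x>-.043)
    return im,np.c_[x,y,P[:,2]][k]
E
python3 - <<'E'
from h import *
im,Q=bayz("wrist")
cv2.imwrite('pics/w10.png',im[:,:,::-1])
hsv=cv2.cvtColor(im,cv2.COLOR_RGB2HSV)
k=(abs(Q[:,1]+.062)<.03)
print(len(Q),rect(Q[k]),np.percentile(Q[k],[2,50,98],axis=0).round(4))
m=cv2.inRange(hsv,np.array([8,150,120]),np.array([22,255,255]))
print(observe()["tool_pos"],observe()["eef_rot"])
print(go([.5106,-.420,.15],np.radians(198.8)),go([.5106,-.420,.0105],np.radians(198.8)))
E
```

```text
7818 (array([  8.5, -62.1]), array([ 59.6, 103. ]), -0.1) [[-0.0421 -0.0833  0.0352]
 [ 0.0011 -0.0621  0.0411]
 [ 0.0572 -0.0395  0.0425]]
[ 0.53686827 -0.03451919  0.11735787] [ 3.10882565 -0.01397446  3.0523234 ]
(array([ -0.77, -38.5 ,  -4.54]), np.float64(-0.417)) (array([ -0.97, -38.96,   9.4 ]), np.float64(-0.417))
```

View pics/w10.png

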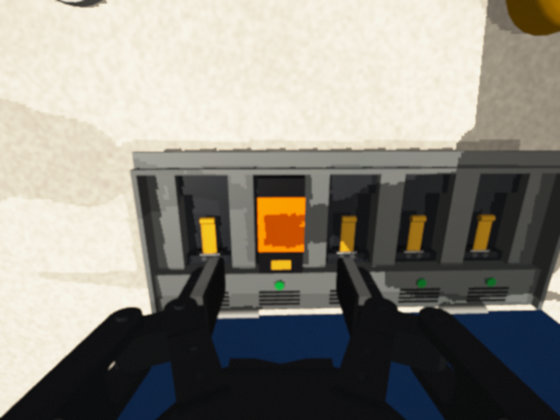

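Pack 1 sits in the second bay from the left, at (281,224) in the picture. Now pack 2.

step_arm([
  [0.75,[0,-3,-1],0],
  [0.75,[0.5,-8,-2],-0.05],
  [0.75,[1,-13,-2],-0.15],
  [0.75,[0.5,-18,-2],-0.25],
  [0.75,[0,-23,-2],-0.35],
  [0.75,[0,-28,-2],-0.41],
  [0.75,[-0.5,-33,-2],-0.41],
  [0.75,[-0.8,-38,-1],-0.41],
])

```text
time: 39.95
tool_pos: [0.5095, -0.4156, 0.109]
eef_rot: [3.105, -0.004, -2.821]
contact_force: [0.3, -0.0, -0.1]
opening: 0.0642
grasp_force: 0.0
```

step_arm([
  [0.75,[0,0,0],0],
  [0.75,[0,0,0],0],
  [0.75,[0,0,0],0],
  [0.75,[0,0,0],0],
  [0.75,[0,0,0],0],
  [0.75,[0,0,0],0],
  [0.75,[0,0,0],0],
  [0.75,[0,0,0],0],
])

```text
time: 40.95
tool_pos: [0.5091, -0.4136, 0.1075]
eef_rot: [3.103, -0.006, -2.821]
contact_force: [0.7, 0.0, 0.6]
opening: 0.0641
grasp_force: 0.0
```

```bash
python3 - <<'E'
from h import *
im,dp,cp=grab("wrist","w11.png")
hsv=cv2.cvtColor(im,cv2.COLOR_RGB2HSV)
m=cv2.inRange(hsv,np.array([5,150,70]),np.array([22,255,255]))
n,l,s,_=cv2.connectedComponentsWithStats(cv2.morphologyEx(m,cv2.MORPH_CLOSE,np.ones((5,5))))
for i in range(1,n):
    if s[i,4]>500:
        v,u=np.nonzero(l==i);P=atz("wrist",np.c_[u,v],.024,cp);print(s[i],*rect(P))
print(observe()["tool_pos"],observe()["eef_rot"])
print(go([.5106,-.420,.0105],np.radians(198.5)))
E
```

```text
[ 244  188   46   55 2435] [ 511.8 -421.9] [36.9 47.1] 17.8
[ 0.5091111  -0.4135769   0.10751817] [ 3.10335509 -0.00589404 -2.82112786]
(array([ 0.  , -1.03,  9.67]), np.float64(-0.002))
```

step_arm([
  [0.75,[0,-0.7,1],0],
  [0.75,[-0.05,-1.1,3],0],
  [0.75,[-0.05,-1.1,6],0],
  [0.75,[-0.05,-1.1,8],0],
  [0.75,[-0.05,-1.1,9],0],
  [0.75,[-0.05,-1.1,9.5],0],
  [0.75,[-0.05,-1.1,9.6],0],
  [0.75,[-0.05,-1.1,9.6],0],
])

```text
time: 42.0
tool_pos: [0.5118, -0.4208, 0.012]
eef_rot: [3.104, -0.005, -2.821]
contact_force: [-0.3, 0.0, -0.1]
opening: 0.0641
grasp_force: 0.0
```

step_arm([
  [0.3,[0,0,0],0],
  [0.3,[0,0,0],0],
  [0.3,[0,0,0],0],
  [0.3,[0,0,0],0],
  [0.3,[0,0,0],0],
  [0.3,[0,0,0],0],
  [0.3,[0,0,0],0],
  [0.3,[0,0,0],0],
], squeeze=80)

```text
time: 43.0
tool_pos: [0.5118, -0.4208, 0.0123]
eef_rot: [3.105, -0.005, -2.821]
contact_force: [-0.3, 0.7, 6.0]
opening: 0.0339
grasp_force: 80.7
```

step_arm([
  [0.3,[0,0,-0.5],0],
  [0.3,[0,0,-2],0],
  [0.3,[0,0,-5],0],
  [0.3,[0,0,-8],0],
  [0.3,[0,0,-10],0],
  [0.3,[0,0,-10],0],
  [0.3,[0,0,-10],0],
  [0.3,[0,0,-10],0],
])

```text
time: 44.0
tool_pos: [0.5127, -0.4236, 0.1098]
eef_rot: [3.102, -0.007, -2.821]
contact_force: [-0.8, -0.1, -1.9]
opening: 0.0335
grasp_force: 80.0
```

```bash
python3 - <<'E'
from h import *
p,r,st=packoff(-.0135); print(p,r,st["opening"],st["grasp_force"],st["tool_pos"],st["eef_rot"])
print(go(C(r[0][0]/1000,.062,.10),np.pi-.089))
E
```

```text
[[-0.0217 -0.0179]
 [ 0.0244  0.0171]] (array([ 1.3, -0.6]), array([37.1, 46.4]), 0.5) 0.033964278455093484 80.00003487803042 [ 0.51277929 -0.42363025  0.10998216] [ 3.10188956 -0.00675812 -2.82099498]
(array([-19.74,  47.67,   2.76]), np.float64(0.41))
```

step_arm([
  [0.3,[0,4,0],0.02],
  [0.3,[-1,9,0],0.1],
  [0.3,[-3,14,0],0.2],
  [0.3,[-5,19,0],0.3],
  [0.3,[-7,24,0],0.4],
  [0.3,[-9,29,0],0.41],
  [0.3,[-12,34,0],0.41],
  [0.3,[-15,39,0],0.41],
])

```text
time: 45.05
tool_pos: [0.5326, -0.005, 0.125]
eef_rot: [3.109, -0.021, 3.052]
contact_force: [1.0, -0.3, -2.3]
opening: 0.0337
grasp_force: 80.1
```

```bash
python3 - <<'E'
from h import *
p,r,st=packoff(-.0135); print(p,r,st["opening"],st["grasp_force"],st["tool_pos"],st["eef_rot"])
print(go(C(r[0][0]/1000,.062,.09),np.pi-.089))
E
```

```text
[[-0.0217 -0.0326]
 [ 0.0332  0.0125]] (array([  5.8, -10.2]), array([47. , 56.6]), 0.8) 0.03366735926521344 80.3322034701705 [0.53368023 0.00073488 0.12503864] [ 3.1058937  -0.02022736  3.0559015 ]
(array([-1.33,  9.06,  3.8 ]), np.float64(0.003))
```

step_arm([
  [0.3,[-0.3,3,1],0],
  [0.3,[-0.6,6,2],0],
  [0.3,[-0.9,9,3],0],
  [0.3,[-0.9,9.06,3.8],0],
  [0.3,[-0.9,9.06,3.8],0],
  [0.3,[-0.9,9.06,3.8],0],
  [0.3,[-0.9,9.06,3.8],0],
  [0.3,[-0.9,9.06,3.8],0],
])

```text
time: 46.1
tool_pos: [0.5494, 0.0834, 0.0903]
eef_rot: [3.109, -0.02, 3.052]
contact_force: [-0.5, -0.5, -1.6]
opening: 0.0335
grasp_force: 80.4
```

```bash
python3 - <<'E'
from h import *
p,r,st=packoff(-.0135); print(p,r,st["opening"],st["grasp_force"],inC(st["tool_pos"]),st["eef_rot"])
for z in (.06,.0287): print(go(C(.0013,.062,z),np.pi-.089))
E
```

```text
[[-0.0222 -0.0179]
 [ 0.024   0.0175]] (array([ 0.6, -0.2]), array([37.3, 47.2]), 0.6) 0.03376246242922388 80.3895827382803 [0.0018 0.0539 0.0902] [ 3.10879014 -0.02015122  3.05183718]
(array([-0.01,  0.71,  3.05]), np.float64(-0.001))
(array([-0.08,  0.6 ,  6.18]), np.float64(-0.001))
```

step_arm([
  [0.3,[0,0.7,1],0],
  [0.3,[0,0.7,2.5],0],
  [0.3,[0,0.7,3.5],0],
  [0.3,[0,0.67,4.5],0],
  [0.3,[-0.03,0.64,5.2],0],
  [0.3,[-0.05,0.6,5.8],0],
  [0.3,[-0.05,0.6,6.12],0],
  [0.3,[-0.05,0.6,6.12],0],
])

```text
time: 47.15
tool_pos: [0.5493, 0.0919, 0.0291]
eef_rot: [3.109, -0.02, 3.052]
contact_force: [0.7, -0.9, -2.0]
opening: 0.0338
grasp_force: 80.4
```

```bash
python3 - <<'E'
from h import *
st=observe(); print(inC(st["tool_pos"]),st["contact_force"],st["opening"],st["grasp_force"])
E
```

```text
[0.001  0.0622 0.0291] [ 0.70353324 -0.94108618 -1.99243268] 0.03380275786157633 80.40489728562534
```

Nothing is touching yet; I'll lower a little more, release and rise.

step_arm([
  [0.3,[0,0,0.05],0],
  [0.3,[0,0,0.08],0],
  [0.6,[0,0,0.08],0],
  [0.6,[0,0,0.08],0],
  [0.6,[0,0,0.08],0],
  [0.7,[0,0,-1],0],
  [0.7,[0,0,-4],0],
  [0.7,[0,0,-8],0],
])

```text
time: 48.15
tool_pos: [0.5501, 0.089, 0.1098]
eef_rot: [3.109, -0.022, 3.052]
contact_force: [0.9, -0.8, 0.7]
opening: 0.0597
grasp_force: 0.0
```

step_arm([
  [0,[2,-3,-3],0],
  [0,[4,-6,-6],0],
  [0,[4,-6,-8],0],
  [0,[4,-6,-8],0],
  [0,[4,-6,-8],0],
  [0,[4,-6,-8],0],
  [0,[4,-6,-8],0],
  [0,[4,-6,-8],0],
])

```text
time: 49.15
tool_pos: [0.5067, 0.0304, 0.1873]
eef_rot: [3.109, -0.021, 3.053]
contact_force: [0.5, -0.0, -0.6]
opening: 0.0005
grasp_force: 0.0
```

```bash
python3 - <<'E'
from h import *
st=observe();im,dp,cp=grab("wrist","w12.png");K,d,T=cp
hsv=cv2.cvtColor(im,cv2.COLOR_RGB2HSV)
m=cv2.inRange(hsv,np.array([5,170,100]),np.array([17,255,255]))
n,l,s,_=cv2.connectedComponentsWithStats(m)
for i in range(1,n):
    if s[i,4]>400:
        v,u=np.nonzero(l==i);P=atz("wrist",np.c_[u,v],.040,cp);c=rect(np.array([inC(p) for p in P]));
        Q=maskcloud("wrist",cv2.erode((l==i).astype(np.uint8),np.ones((5,5)))>0,dp,cp);Q=np.array([inC(p) for p in Q])
        A=np.c_[Q[:,:2]-Q[:,:2].mean(0),np.ones(len(Q))];print(c,"z,slopes",np.linalg.lstsq(A,Q[:,2],rcond=None)[0].round(4))
print(inC(st["tool_pos"]),st["eef_rot"])
E
```

```text
(array([ 3.6, 60.4]), array([40.4, 46.7]), 0.0) z,slopes [-0.2438  0.0391  0.0407]
[-0.036  -0.0028  0.1873] [ 3.10896018 -0.02130135  3.0526015 ]
```

View pics/w12.png

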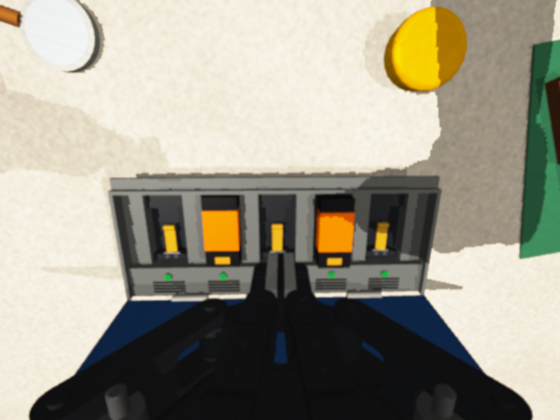

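Both packs appear in the bays at (222,230) and (335,230). One depth slope looks suspicious, so I'll check the profiles.

```bash
python3 - <<'E'
from h import *
for nm in("wrist","top"):
    im,dp,cp=grab(nm); v,u=np.mgrid[0:420,0:560]; k=(dp>0).ravel()
    P=cloud(nm,np.c_[u.ravel(),v.ravel()][k],dp,cp); d=P[:,:2]-O
    x=d[:,0]*np.cos(A0)+d[:,1]*np.sin(A0); y=-d[:,0]*np.sin(A0)+d[:,1]*np.cos(A0)
    for yc in(-.062,.062):
        print(nm,yc,[(round(a*1000),round(float(np.median(P[q,2])*1000),1),int(q.sum())) for a in np.arange(-.045,.05,.01) for q in [(abs(x-a)<.005)&(abs(y-yc)<.012)&(P[:,2]<.1)] if q.sum()>3])
        print("  y:",[(round(a*1000),round(float(np.median(P[q,2])*1000),1)) for a in np.arange(-.016,.017,.008) for q in [(abs(y-yc-a)<.004)&(abs(x)<.03)&(P[:,2]<.1)] if q.sum()>3])
E
```

```text
wrist -0.062 [(-45, 36.0, 256), (-35, 40.7, 217), (-25, 41.1, 219), (-15, 41.3, 216), (-5, 41.4, 200), (5, 41.5, 195), (15, 41.5, 191), (25, 41.1, 181), (35, 41.1, 179), (45, 35.6, 122)]
  y: [(-16, 41.3), (-8, 41.3), (0, 41.3), (8, 41.3), (16, 40.8)]
wrist 0.062 [(-45, 35.9, 250), (-35, 36.7, 203), (-25, 41.0, 202), (-15, 41.3, 206), (-5, 41.2, 198), (5, 41.3, 194), (15, 41.2, 178), (25, 41.2, 177), (35, 41.0, 184), (45, 40.8, 110)]
  y: [(-16, 40.2), (-8, 41.2), (0, 41.2), (8, 41.2), (16, 41.1)]
top -0.062 [(-45, 35.8, 42), (-35, 38.5, 42), (-25, 39.1, 42), (-15, 39.1, 38), (-5, 39.1, 42), (5, 39.5, 38), (15, 39.2, 38), (25, 38.6, 39), (35, 38.5, 39), (45, 32.4, 32)]
  y: [(-16, 23.7), (-8, 38.5), (0, 38.9), (8, 39.4), (16, 39.5)]
top 0.062 []
  y: []
```

Both packs are level and home. Now I go over the lid to its back.

```bash
python3 - <<'E'
from h import *
for q in [(-.036,0,.24),(.125,0,.24),(.125,0,.156)]: print(go(C(*q),np.pi-.089))
st=observe();M=R.from_euler('xyz',st["eef_rot"]).as_matrix()
p0=None
for th in [1.65,1.55,1.45,1.35,1.25,1.15,1.05,.95,.85,.75,.65,.55,.45,.35,.25,.15,.08,.03,0]:
    r=.115; o=.0055-.003
    p=np.array(C(.079-r*np.cos(th)+o*np.sin(th)+.011,0,.041+r*np.sin(th)+o*np.cos(th)))
    if p0 is None: p0=np.array(C(.125,0,.156))
    print(th,((p-p0)@M*100).round(2))
E
```

```text
(array([ 0.12,  0.46, -5.22]), np.float64(-0.0))
(array([-15.98,   0.48,  -5.56]), np.float64(-0.0))
(array([-16.15,   0.2 ,   2.84]), np.float64(-0.0))
1.65 [ 2.34 -0.    0.1 ]
1.55 [ 3.49 -0.    0.07]
1.45 [ 4.64 -0.01  0.15]
1.35 [ 5.77 -0.01  0.34]
1.25 [ 6.88 -0.02  0.65]
1.15 [ 7.95 -0.04  1.07]
1.05 [ 8.97 -0.05  1.59]
0.95 [ 9.94 -0.07  2.21]
0.85 [10.84 -0.1   2.92]
0.75 [11.67 -0.12  3.72]
0.65 [12.41 -0.15  4.6 ]
0.55 [13.06 -0.18  5.55]
0.45 [13.61 -0.22  6.55]
0.35 [14.06 -0.25  7.61]
0.25 [14.4  -0.29  8.71]
0.15 [14.63 -0.32  9.83]
0.08 [14.73 -0.35 10.63]
0.03 [14.76 -0.37 11.21]
0 [14.76 -0.38 11.55]
```

step_arm([
  [0,[0,0.3,-3],0],
  [0,[0,0.45,-5.5],0],
  [0,[-4,0.5,-6],0],
  [0,[-9,0.5,-6],0],
  [0,[-13,0.5,-6],0],
  [0,[-16,0.5,-6],0],
  [0,[-16,0.5,-6],0],
  [0,[-16,0.5,-6],0],
])

```text
time: 50.3
tool_pos: [0.6672, 0.0189, 0.2445]
eef_rot: [3.109, -0.021, 3.052]
contact_force: [-0.9, -0.1, 0.2]
opening: -0.0
grasp_force: 0.0
```

```bash
python3 - <<'E'
from h import *
st=observe();print(inC(st["tool_pos"]),st["eef_rot"],st["contact_force"]);print(go(C(.125,0,.156),np.pi-.089))
E
```

```text
[0.1249 0.     0.2445] [ 3.10889869 -0.02104952  3.05233589] [-0.87765561 -0.09599045  0.2065929 ]
(array([-0.19, -0.29,  8.84]), np.float64(-0.0))
```

step_arm([
  [0,[-0.1,-0.1,3],0],
  [0,[-0.2,-0.2,6],0],
  [0,[-0.2,-0.3,8.3],0],
  [0,[-0.2,-0.3,8.8],0],
  [0,[0.8,-0.3,8.8],0],
  [0,[1.6,-0.3,8.9],0],
  [0,[2.1,-0.3,8.9],0],
  [0,[2.7,-0.3,8.9],0],
])

```text
time: 51.3
tool_pos: [0.639, 0.0214, 0.157]
eef_rot: [3.109, -0.019, 3.052]
contact_force: [2.5, -0.8, 2.0]
opening: 0.0002
grasp_force: 1.1
```

step_arm([
  [0,[0.6,0,0],0],
  [0,[1.2,0,0],0],
  [0,[1.7,0,0.1],0],
  [0,[2.3,0,0.2],0],
  [0,[2.8,0,0.35],0],
  [0,[3.4,0,0.5],0],
  [0,[3.9,0,0.75],0],
  [0,[4.5,0,1],0],
])

```text
time: 52.3
tool_pos: [0.5935, 0.0258, 0.1468]
eef_rot: [3.109, -0.021, 3.052]
contact_force: [0.4, -0.2, 2.3]
opening: 0.0
grasp_force: 0.9
```

```bash
python3 - <<'E'
from h import *
st=observe();print(inC(st["tool_pos"]),st["contact_force"]);p0=np.array(st["tool_pos"]);M=R.from_euler('xyz',st["eef_rot"]).as_matrix()
for th in [1.25,1.15,1.05,.95,.85,.75,.65,.55,.45,.35,.25,.15,.08,.03,0]:
    r=.115; o=.0055-.003
    p=np.array(C(.079-r*np.cos(th)+o*np.sin(th)+.011,0,.041+r*np.sin(th)+o*np.cos(th)))
    print(th,((p-p0)@M*100).round(2))
E
```

```text
[0.0509 0.0003 0.1468] [ 0.43003435 -0.19495589  2.25754559]
1.25 [-0.52 -0.01 -0.43]
1.15 [ 0.56 -0.03 -0.01]
1.05 [ 1.58 -0.05  0.51]
0.95 [ 2.55 -0.07  1.13]
0.85 [ 3.45 -0.09  1.84]
0.75 [ 4.28 -0.12  2.64]
0.65 [ 5.02 -0.14  3.52]
0.55 [ 5.67 -0.18  4.47]
0.45 [ 6.22 -0.21  5.48]
0.35 [ 6.67 -0.24  6.53]
0.25 [ 7.01 -0.28  7.63]
0.15 [ 7.24 -0.32  8.76]
0.08 [ 7.33 -0.34  9.56]
0.03 [ 7.37 -0.36 10.13]
0 [ 7.37 -0.37 10.48]
```

step_arm([
  [0,[0.6,0,0],0],
  [0,[1.1,0,0.25],0],
  [0,[1.6,0,0.5],0],
  [0,[2.1,0,0.8],0],
  [0,[2.6,0,1.15],0],
  [0,[3,0,1.5],0],
  [0,[3.5,0,1.9],0],
  [0,[4.3,0,2.65],0],
])

```text
time: 53.3
tool_pos: [0.5504, 0.0305, 0.1212]
eef_rot: [3.109, -0.02, 3.052]
contact_force: [1.3, -1.9, 0.2]
opening: -0.0004
grasp_force: 0.7
```

step_arm([
  [0,[0.4,0,0.45],0],
  [0,[0.75,0,0.9],0],
  [0,[1.1,0,1.4],0],
  [0,[1.4,0,1.85],0],
  [0,[1.7,0,2.35],0],
  [0,[1.95,0,2.85],0],
  [0,[2.2,0,3.4],0],
  [0,[2.4,0,3.9],0],
])

```text
time: 54.3
tool_pos: [0.5259, 0.034, 0.0825]
eef_rot: [3.109, -0.021, 3.052]
contact_force: [0.6, -0.6, 0.4]
opening: -0.0002
grasp_force: 0.5
```

```bash
python3 - <<'E'
from h import *
st=observe();print(inC(st["tool_pos"]),st["contact_force"]);print(go(C(-.025,0,.0455),np.pi-.089))
im,dp,cp=grab("scene")
cv2.imwrite('pics/s13.png',cv2.resize(im[90:280,210:410],None,fx=2,fy=2)[:,:,::-1])
E
```

```text
[-0.0172  0.0025  0.0825] [ 0.60632537 -0.61362619  0.35068537]
(array([ 0.7 , -0.37,  3.71]), np.float64(-0.0))
```

step_arm([
  [0,[0.15,0,0.6],0],
  [0,[0.3,-0.1,1.2],0],
  [0,[0.4,-0.15,1.8],0],
  [0,[0.5,-0.2,2.4],0],
  [0,[0.6,-0.25,2.9],0],
  [0,[0.65,-0.3,3.3],0],
  [0,[0.7,-0.35,3.6],0],
  [0,[0.7,-0.35,3.7],0],
])

```text
time: 55.35
tool_pos: [0.5181, 0.0323, 0.0462]
eef_rot: [3.109, -0.02, 3.052]
contact_force: [-2.1, -0.8, 7.4]
opening: -0.0
grasp_force: 3.4
```

step_arm([
  [0,[0,0,0.05],0],
  [0,[0,0,0.1],0],
  [0,[0,0,0.15],0],
  [0,[0,0,0.15],0],
  [0,[0,0,0.15],0],
  [0,[0,0,0.15],0],
  [0,[0,0,0.15],0],
  [0,[0,0,0.15],0],
])

```text
time: 56.35
tool_pos: [0.5181, 0.0323, 0.046]
eef_rot: [3.109, -0.02, 3.052]
contact_force: [-6.2, -0.0, 13.0]
opening: 0.0001
grasp_force: 6.6
```

step_arm([
  [0,[0,0,-1],0],
  [0,[0,0,-4],0],
  [0,[0,0,-9],0],
  [0,[1,-5,-14],0],
  [0,[3,-11,-16],0],
  [0,[5,-17,-16],0],
  [0,[7,-23,-16],0],
  [0,[9,-28,-16],0],
])

```text
time: 57.35
tool_pos: [0.4069, -0.2419, 0.1976]
eef_rot: [3.109, -0.02, 3.053]
contact_force: [0.8, -0.3, -0.1]
opening: 0.0
grasp_force: 0.0
```

```bash
python3 - <<'E'
from h import *
print(observe()["tool_pos"])
im,dp,cp=grab("scene"); im2,dp2,cp2=grab("top","t14.png")
for nm,I,D,c in(("scene",im,dp,cp),("top",im2,dp2,cp2)):
    hsv=cv2.cvtColor(I,cv2.COLOR_RGB2HSV); m=cv2.inRange(hsv,np.array([100,120,40]),np.array([125,255,255]))
    P=maskcloud(nm,cv2.erode(m,np.ones((5,5)))>0,D,c); Q=np.array([inC(p) for p in P]); k=(abs(Q[:,0]-.01)<.08)&(abs(Q[:,1])<.17); Q=Q[k]
    print(nm,len(Q),np.linalg.lstsq(np.c_[Q[:,0]-.079,np.ones(len(Q))],Q[:,2],rcond=None)[0].round(4))
v,u=np.nonzero(cv2.inRange(cv2.cvtColor(im2,cv2.COLOR_RGB2HSV),np.array([20,150,120]),np.array([32,255,255]))[230:290,160:220]);print("tin",atz("top",np.c_[u+160,v+230],.032,cp2).mean(0))
for q in("loupe","mug","knife_grip"):
    for r in silhouettes("top",q)[:1]: print(q,r["score"],np.round(r["bbox"],1))
E
```

```text
[ 0.40693383 -0.24191005  0.19755798]
scene 2931 [0.0016 0.0494]
top 6568 [-0.0009  0.0448]
tin [0.37787228 0.18912764 0.032     ]
loupe 0.87 [320.1 264.3 349.9 293.7]
mug 0.59 [450.7 267.2 482.6 297.1]
knife_grip 0.79 [116.5 182.6 138.8 248.2]
```

View pics/t14.png

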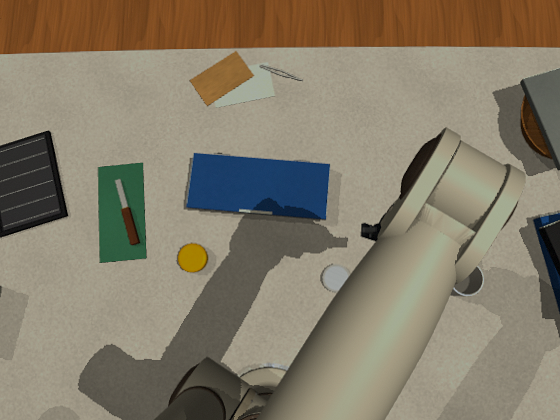

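The lid is shut flat, the knife is on the mat at (127,212), and the tin, loupe and mug have not moved.

```bash
python3 -c "
from plant import *
print(job_done())"
```

```text
the job is handed in; nothing more can be done
None
```

I handed the job in at about 57 s: both batteries lie level in the firm bays at case y = ±62 mm (only two were present), the two limp end bays and the firm middle bay are empty, the lid is shut, the knife is back on its mat, and the magnifier, tin and mug were not disturbed.

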